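# Dip the orange probe and leave it on its draining rest

### The arm

A 6-joint arm with a two-finger parallel gripper is mounted at the origin on a cart in front of the work surface, level with it; the furniture and walls round the work are solid. World frame = base frame: x ahead of the robot, y to its left, z up, the work surface at z = 0. Lengths are in m, angles in degrees, forces in N, time in s.
With the tool pointing down it reaches from about 0.35 to 0.875 m from the base axis. Payload 4.2 kg.
Tool frame: the origin (TCP) lies midway between the tips of the shut fingers; the grasp point (between the pads) lies 19 mm behind it; z points along the fingers, y is the direction in which the jaws open and shut (so a half turn about z gives the same grasp; the last joint's range is limited). The gripper opens to 87 mm and grips with 3 to 60 N. Pads are 19 mm wide; open, the fingers measure 117 mm over their backs; the gripper's body (75 mm by 190 mm) begins 51 mm behind the grasp point.
Start: joints at [-61.158, 22.042, 0.453, 0, -68.411, -14.817], TCP at [0.151, -0.606, 0.223] pointing down, gripper open.
Joint ranges: [-179.83, 179.83], [-69.29, 118.12], [-61.27, 80.66], [-181.25, 117.63], [-171.15, -9.14], [-177.46, 177.46]. Speed limits (degrees/s): [159.86, 159.86, 180, 180, 180, 180].

### API

Orientations are given as a 3x3 rotation matrix whose columns are the frame's x, y, z axes.
In Python, from station import sense, capture, finish_job gives the robot as it stands. The module is installed in compiled form; this text tells all that it offers.
- The arm moves only by the shell command python3 -m jog 'ROWS' [OPENING]. ROWS is JSON, a list of rows, each a list of 6 numbers: the shift along the tool's x, y, z in cm, then the turn, a rotation vector about the tool's x, y, z in degrees. In form: [[dx, dy, dz, wx, wy, wz], ...]. A call has exactly 5 rows; each row shifts and turns the commanded pose from where the row before left it, along the tool's axes as they then stand; what a row does not reach is not made up. A row lasts 1/12 s, in which the tool goes at most 41.7 mm and 7.16 degrees, less where a joint would pass 70% of its speed; a pose out of reach is approached as far as the arm can. A call is refused whole if a number of a shift passes 4.17 or a number of a turn 7.16, either way. A call with a gripper value outside its range is refused whole. OPENING is the finger opening in cm, from 0 to 8.7, set as the call begins (- or left out, the last holds). The fingers move at their own pace and stop on an object; the grip force is fixed at half the most. Time passes only in rows, so rows that do not move let the fingers close, or fill a call up. It gives the time, the measured TCP pose, the force and the opening at its end, in the units of the state.
- sense(): the state, without advancing time (a new reading comes with each control period).
- capture(name): name is "scene" or "top"; returns a dict with "frame" (384x512x3 uint8, red, green, blue), "fx", "fy", "cx", "cy" (pixels), "world_to_cam" (4x4, takes a point from world to camera coordinates). Camera axes: x right, y up, looking along -z (the intrinsics and any distortion apply to the point x, -y, -z); pixel columns grow to the right and rows downward; lengths in m; the calibration is good to about 2 mm. A picture is of the moment at which its call begins. There is no depth.
- finish_job(): hands the job in, once; it reports no verdict.
The state is a dict: "time_s": time; "joints": joint angles; "joint_velocities": joint speeds; "effort": joint torques, N m; "tcp_pos": TCP position; "ee_rot": TCP orientation; "wrist_force": force on the tool from outside, world axes, zero at the start; "moment": the same for the moment, N m; "gripper_width": opening from 0.0 (shut) to 1.0 (fully open).
Only numpy, scipy, OpenCV 4.12 (cv2) and the standard library are available. Lean on these libraries where they do the work, as an engineer would, in place of code of your own. Each camera call takes 0.05 s, during which the arm holds its last target.

### The job

Pull the orange-handled probe out of its spring clips and lay it, tip down and collar above the lower fork, in the two V forks of the blue sloping rest; let go and take it again by the free upper end of its handle. Held that way and upright, dip its tip well down into the white cup for about a second, gently and without pushing the cup about, then lay it back in the forks of the rest, tip down as before. Leave the grey probe in its clips.

Things in the scene. Friction and masses are not known exactly. Their poses are not given: they have to be found in the camera images.
- probe_orange: Loose round probe, 200 mm long, about 45 g. Own x axis along it from butt to tip, origin on the axis. Orange handle, 14 mm diameter, x = -85 to +45 mm; black collar, 22 mm diameter, x = 18 to 22; steel stem, 5 mm diameter, with a 7 mm ball tip ending at x = 115. Balances near x = -15. Starts level in either place of the clip strip, pointing along its +x, handle free between x = -40 and +17.
- probe_orange_tip (a point): End of the orange probe's steel ball tip (its x = 115 mm).
- probe_orange_collar (a point): Middle of the orange probe's black collar, on the axis (its x = 20 mm).
- probe_orange_butt (a point): Point on the axis near the free end of the orange handle (its x = -70 mm, 15 mm from the end): where to hold it for dipping. It counts as held there when the middle of the finger pads is within 35 mm of this point.
- probe_grey: The same probe with a grey handle, in the other place of the strip; same axes and sizes. To be left in its clips.
- strip: Fixed white clip strip, base 110 x 170 x 10 mm, origin at the centre of its underside, z up. Two places, y = -40 and +40 mm; each holds a probe level along x, origin at x = 0, axis 45 mm above the worktop, in two sprung steel clips at x = -45 and +37 (8 mm along x, 26 mm across, 55 mm high). Their lips catch over the handle; it comes out straight up against about 3 to 10 N.
- rest: Fixed blue sloping rest, base 130 x 80 mm, origin on the worktop under its middle, z up. Two V forks hold the handle at 45 degrees: butt up towards its -x, tip down towards its +x. Forks: 8 mm wide along the probe, at probe x = -36 and +31 mm, 34 mm across the mouth, open at right angles to the slope; the collar must lie on the butt side of the lower one, which stops it. A rail runs 31 mm below the probe's axis.
- rest_axis (a point): Point 110 mm above the rest's origin, on the line of a probe lying in the forks: where to bring the probe's origin; the collar then has 5 mm to slide to the lower fork. Between the forks and above the upper one the handle is free for fingers. The rest reaches about 155 mm above the worktop.
- rest_seat (a point): Where the middle of the collar comes when the probe lies in the forks midway between that place and the collar's stop on the lower fork.
- rest_tip (a point): Where the probe's tip comes when it lies in the forks, about 27 mm above the worktop.
- cup: Loose white cup, empty, 65 mm high, 66 mm diameter at the rim, 53 mm at the foot, wall 3 mm, floor 4 mm thick; inner radius 29 mm at the rim, 23 mm at the floor; about 150 g. Origin at the centre of its underside, z up.
- cup_rim (a point): Centre of the cup's mouth, 65 mm above its underside.
Things that resemble listed ones, but are neither listed nor needed, are in the scene too. What is shaped like the cup but black or green is not meant.

How it is judged (in metres and radians):
On the way, in this order (a step that is already met when the one before it is completed fails the run):
1. the orange probe is out of its clips, at least 25 mm above its place (height (world z) of probe_orange above 0.07 m), for 0.1 s.
2. the orange probe lies in both forks of the rest, tip down, let go (distance between probe_orange_collar and rest_seat below 0.014 m and distance between probe_orange_tip and rest_tip below 0.02 m and contact force between the fingers and probe_orange below 0.05 N and linear speed of probe_orange below 0.02 m/s), for 0.2 s.
3. held by the free end of its handle and within about 20 degrees of upright, its tip is 20 mm or more below the cup's rim, inside the cup, for half a second (z of probe_orange_tip in the frame of cup_rim below -0.02 m and horizontal distance between probe_orange_tip and cup_rim below 0.028 m and angle between the x axis of probe_orange and the z axis of cup, either way round below 0.35 rad and height (world z) of probe_orange_tip above 0.003 m and distance between the grasp point and probe_orange_butt below 0.035 m and contact force between the fingers and probe_orange above 0.5 N), for 0.5 s.
4. the orange probe lies in the forks of the rest again, tip down, let go (all of step 2), for 0.2 s.
At the end, for the whole second after the job is handed in: The orange probe lies still and released in both forks of the rest, tip down: its collar within 14 mm of rest_seat and its tip within 20 mm of rest_tip. The cup stands upright (all of step 4 and angle between cup's own z axis and vertical below 0.1 rad); the robot touches nothing.
It fails at once if the cup is pushed more than 25 mm or tipped by more than about 17 degrees (distance of cup from where it was at the start of the episode above 0.025 m or angle between cup's own z axis and vertical above 0.3 rad).
It fails at once if the probe is pressed hard (over 12 N) against the cup (contact force between probe_orange and cup above 12 N).
It fails at once if the grey probe is moved by more than 10 mm (distance of probe_grey from where it was at the start of the episode above 0.01 m).
It also fails if it takes over 62 s, if anything falls off the work surface, if the arm or the gripper's body presses on something with over 40 N, if the wrist force passes 120 N, or if a joint passes its speed limit or range.

## Working session

There is one attempt and no reset: what is moved stays moved. The work goes in short steps, Python scripts to look and compute and a shell command to move; the robot and the scene stay as the last step left them, time stands still between calls to the robot, and variables do not carry over. Pictures are saved under pics/ and viewed, and the job is handed in when it is done.

```bash
mkdir -p pics; ls
python3 - <<'E'
from station import sense,capture
import cv2,numpy as np
s=sense();print(s)
for n in("scene","top"):
    c=capture(n);cv2.imwrite(f"pics/{n}0.png",c["frame"][:,:,::-1]);np.save(f"pics/{n}0.npy",c,allow_pickle=True)
    print(n,{k:v for k,v in c.items() if k!="frame"})
E
```

```text
pics
{'time_s': 0.0, 'joints': array([-6.11568984e+01,  2.20906252e+01,  3.78177669e-01, -2.99932116e-02,
       -6.84091730e+01, -1.48161856e+01]), 'joint_velocities': array([-0.05021741,  0.03994081, -0.01460578, -0.11836105,  0.05835528,
        0.01944994]), 'effort': array([ 1.33587979e-03, -3.90665603e+01,  1.87409985e+01,  4.21978354e+00,
        1.11478884e-02, -1.79021176e-04]), 'tcp_pos': array([ 0.15135664, -0.60576913,  0.22144748]), 'ee_rot': array([[-9.70228745e-01, -2.42189647e-01, -5.97618109e-04],
       [-2.42190374e-01,  9.70226488e-01,  2.09412065e-03],
       [ 7.26505770e-05,  2.17651340e-03, -9.99997629e-01]]), 'wrist_force': array([-0.19050624, -0.84330125, -0.01645688]), 'moment': array([-0.03054899,  0.02831936, -0.01099556]), 'gripper_width': 1.0022514491812071}
scene {'fx': 371.71815166133337, 'fy': 371.71815166133337, 'cx': 262.44336037854345, 'cy': 190.65351981890197, 'world_to_cam': array([[-0.70864091, -0.70555009,  0.00520903,  0.42392778],
       [ 0.52934857, -0.52675734,  0.66506902, -0.30440841],
       [-0.46649561,  0.47405251,  0.74676373, -1.04213171],
       [ 0.        ,  0.        ,  0.        ,  1.        ]])}
top {'fx': 381.4648878995721, 'fy': 381.4648878995721, 'cx': 260.6514459051972, 'cy': 194.4928325878605, 'world_to_cam': array([[-0.00767244, -0.99983308, -0.01658174,  0.08712506],
       [ 0.9865425 , -0.01027674,  0.16318177, -0.54671032],
       [-0.16332493, -0.01510659,  0.98645667, -1.2222149 ],
       [ 0.        ,  0.        ,  0.        ,  1.        ]])}
```

View pics/scene0.png

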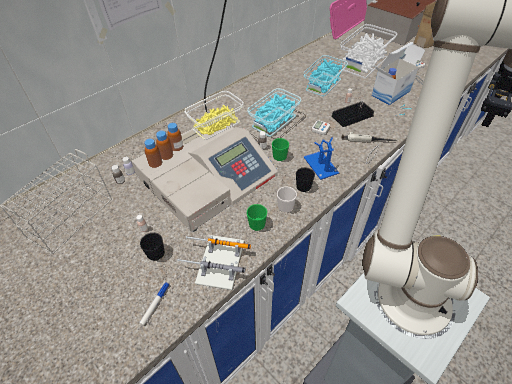

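View pics/top0.png

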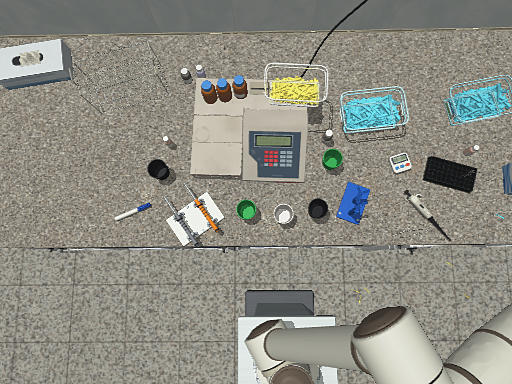

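Run:
```python
import cv2
a=cv2.imread("pics/scene0.png");b=cv2.imread("pics/top0.png")
cv2.imwrite("pics/z1.png",cv2.resize(a[220:290,185:265],None,fx=8,fy=8,interpolation=cv2.INTER_CUBIC))
cv2.imwrite("pics/z2.png",cv2.resize(b[175:250,155:235],None,fx=8,fy=8,interpolation=cv2.INTER_CUBIC))
cv2.imwrite("pics/z3.png",cv2.resize(a[130:215,265:350],None,fx=7,fy=7,interpolation=cv2.INTER_CUBIC))
cv2.imwrite("pics/z4.png",cv2.resize(b[170:235,265:375],None,fx=7,fy=7,interpolation=cv2.INTER_CUBIC))
```

```text
(no output)
```

View pics/z1.png

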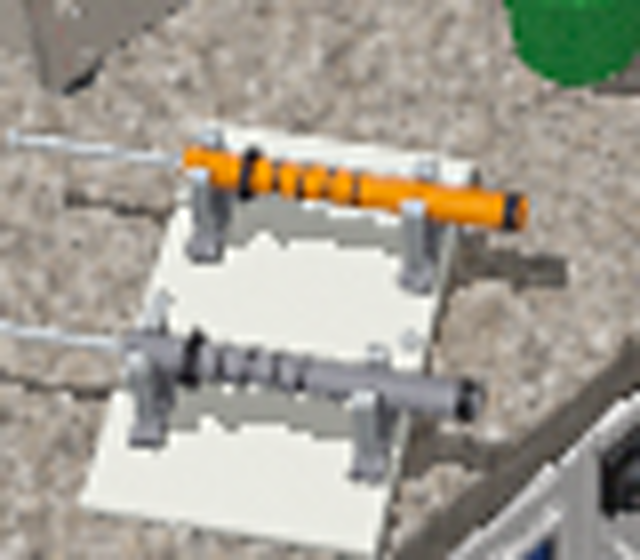

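View pics/z2.png

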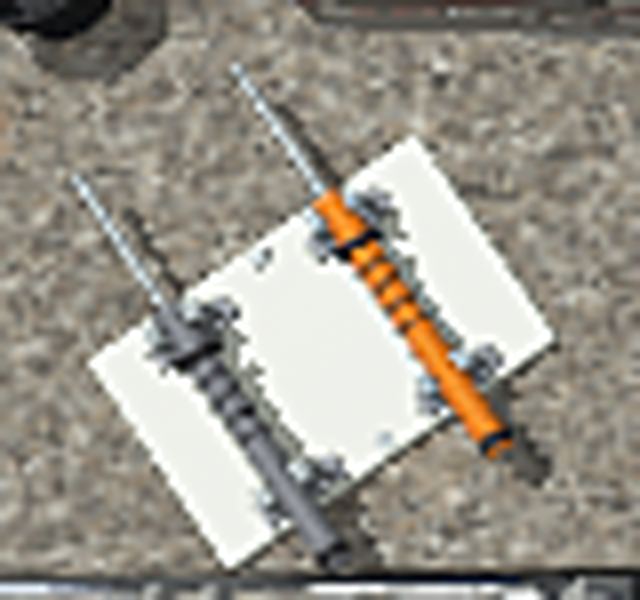

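View pics/z3.png

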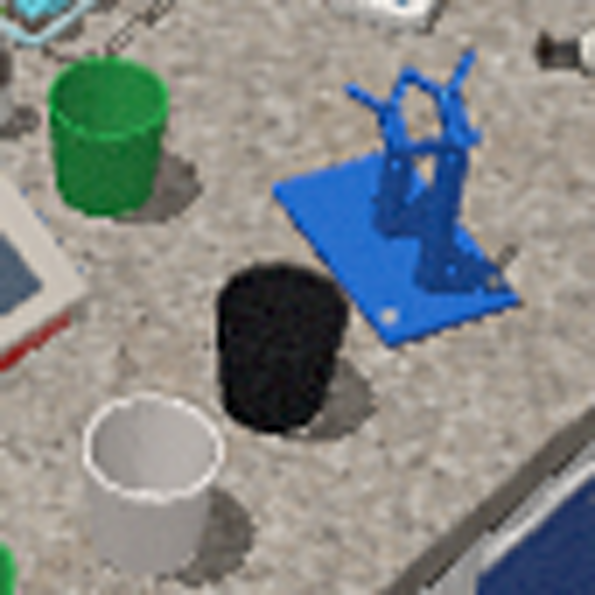

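View pics/z4.png

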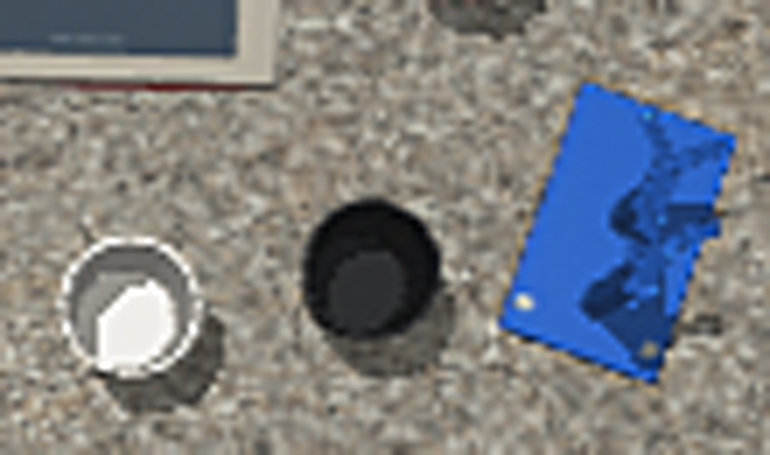

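```bash
cat > h.py <<'E'
import numpy as np,cv2
def load(n): return np.load(f"pics/{n}.npy",allow_pickle=True).item()
def ray(c,u,v):
    W=c["world_to_cam"];R=W[:3,:3];o=-R.T@W[:3,3]
    d=R.T@np.array([(u-c["cx"])/c["fx"],-(v-c["cy"])/c["fy"],-1.]);return o,d/np.linalg.norm(d)
def onz(c,u,v,z):
    o,d=ray(c,u,v);return o+d*(z-o[2])/d[2]
def tri(c1,p1,c2,p2):
    o1,d1=ray(c1,*p1);o2,d2=ray(c2,*p2)
    A=np.array([d1,-d2]).T;t=np.linalg.lstsq(A,o2-o1,rcond=None)[0]
    a=o1+d1*t[0];b=o2+d2*t[1];return (a+b)/2,np.linalg.norm(a-b)
def proj(c,P):
    W=c["world_to_cam"];q=W[:3,:3]@np.asarray(P,float)+W[:3,3]
    return np.array([c["cx"]+c["fx"]*q[0]/-q[2],c["cy"]-c["fy"]*q[1]/-q[2]])
E
python3 - <<'E'
from h import *
s=load("scene0");t=load("top0")
np.set_printoptions(precision=4,suppress=True)
L={}
for n,c in(("s",s),("t",t)):
    hsv=cv2.cvtColor(c["frame"],cv2.COLOR_RGB2HSV)
    m=cv2.inRange(hsv,(8,170,120),(20,255,255))
    # keep the orange probe roi
    x0,y0,x1,y1=(205,232,255,252) if n=="s" else (190,195,222,236)
    mm=np.zeros_like(m);mm[y0:y1,x0:x1]=m[y0:y1,x0:x1]
    ys,xs=np.nonzero(mm);print(n,len(xs),xs.min(),xs.max(),ys.min(),ys.max())
    P=np.c_[xs,ys].astype(float);ln=cv2.fitLine(P.astype(np.float32),cv2.DIST_L2,0,.01,.01).ravel()
    d=ln[:2];a=(P-ln[2:])@d;L[n]=(ln[2:],d,a.min(),a.max());print(ln,a.min(),a.max())
nrm=[]
for n,c in(("s",s),("t",t)):
    p,d,_,_=L[n];o,r1=ray(c,*p);_,r2=ray(c,*(p+d*10));nn=np.cross(r1,r2);nn/=np.linalg.norm(nn);nrm.append((nn,nn@o))
ax=np.cross(nrm[0][0],nrm[1][0]);ax/=np.linalg.norm(ax);print("axis",ax)
N=np.array([nrm[0][0],nrm[1][0],ax])
p0=np.linalg.solve(N,[nrm[0][1],nrm[1][1],0]);
for n,c in(("s",s),("t",t)):
    p,d,a,b=L[n]
    for e in(a-.5,b+.5):
        o,r=ray(c,*(p+d*e));A=np.array([ax,-r]).T;k=np.linalg.lstsq(A,o-p0,rcond=None)[0];print(n,p+d*e,p0+ax*k[0])
Z=lambda x,y,ox,oy,f:(ox+(x+.5)/f-.5,oy+(y+.5)/f-.5)
S1=lambda x,y:Z(x,y,185,220,8);T1=lambda x,y:Z(x,y,155,175,8)
S3=lambda x,y:Z(x,y,265,130,7);T3=lambda x,y:Z(x,y,265,170,7)
print("tip",tri(s,S1(10,135),t,T1(237,70)))
print("buttend",tri(s,S1(527,213),t,T1(497,447)))
print("collar",tri(s,S1(250,173),t,T1(357,243)))
print("grey tip? collar",tri(s,S1(193,357),t,T1(195,348)))
print("strip corners",tri(s,S1(385,553),t,T1(233,567)),tri(s,S1(82,498),t,T1(93,362)),tri(s,S1(215,125),t,T1(413,138)))
for a,b in(((278,190),(590,85)),((395,347),(503,325)),((518,300),(655,380)),((380,155),(733,138)),((390,315),(525,301)),((492,283),(648,350))):
    print("rest",tri(s,S3(*a),t,T3(*b)))
print("cup rim", [onz(c,*p,.065) for c,p in((s,S3(153,448)),(t,T3(131,308)))], tri(s,S3(153,448),t,T3(131,308)))
E
```

```text
s 128 208 250 239 247
[  0.9884   0.1517 229.6641 243.2422] -22.05689451494254 20.67065491876565
t 115 195 218 199 231
[  0.5704   0.8214 206.4696 215.4435] -19.47799480262711 18.53317212757156
axis [0.818  0.5751 0.0078]
s [207.3683 239.8198] [0.5332 0.2993 0.0492]
s [250.5896 246.4542] [0.4254 0.2236 0.0482]
t [195.0746 199.0339] [0.5339 0.2998 0.0492]
t [217.3256 231.077 ] [0.4272 0.2248 0.0482]
tip (array([0.5876, 0.3375, 0.05  ]), np.float64(0.0007780591938997738))
buttend (array([0.4274, 0.2253, 0.0503]), np.float64(0.004488760388164371))
collar (array([0.5131, 0.285 , 0.0486]), np.float64(0.0025363762732004583))
grey tip? collar (array([0.4692, 0.3505, 0.0476]), np.float64(0.005007443013082803))
strip corners (array([0.3809, 0.3411, 0.0085]), np.float64(0.004953534312260474)) (array([0.4692, 0.4033, 0.0128]), np.float64(0.0002921897903394812)) (array([0.562 , 0.2674, 0.0126]), np.float64(0.005377631360333958))
rest (array([ 0.5947, -0.2215,  0.0043]), np.float64(0.0023575561904370618))
rest (array([ 0.4762, -0.1748,  0.0034]), np.float64(0.003952106153709819))
rest (array([ 0.4496, -0.2455,  0.006 ]), np.float64(0.0014586190998825044))
rest (array([ 0.5717, -0.2886,  0.001 ]), np.float64(0.0062562120442160455))
rest (array([ 0.4873, -0.1839,  0.0122]), np.float64(0.002604360293754735))
rest (array([ 0.464 , -0.2414,  0.0112]), np.float64(0.0006375680375067925))
cup rim [array([0.4817, 0.0064, 0.065 ]), array([0.4808, 0.009 , 0.065 ])] (array([0.4801, 0.0089, 0.0685]), np.float64(0.0007348408322985186))
```

Run:
```python
import cv2
a=cv2.imread("pics/scene0.png");b=cv2.imread("pics/top0.png")
A=cv2.resize(a[133:183,300:345],None,fx=12,fy=12,interpolation=cv2.INTER_NEAREST)
B=cv2.resize(b[178:228,333:373],None,fx=12,fy=12,interpolation=cv2.INTER_NEAREST)
cv2.imwrite("pics/z5.png",A);cv2.imwrite("pics/z6.png",B)
```

```text
(no output)
```

View pics/z5.png

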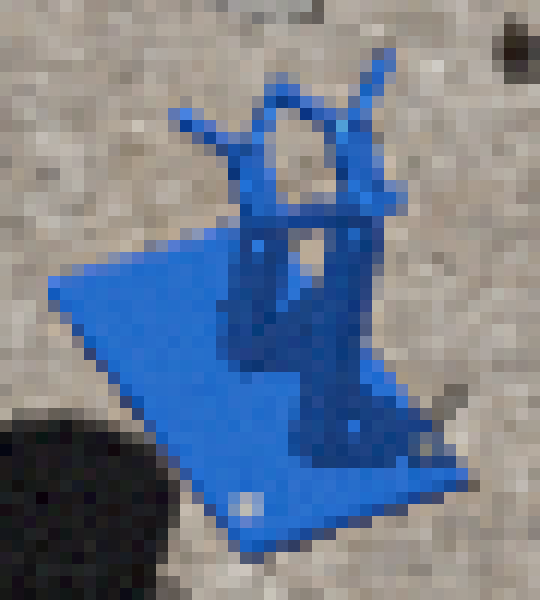

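View pics/z6.png

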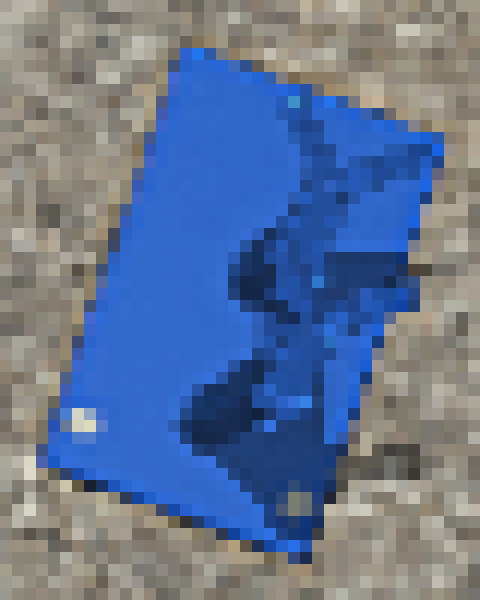

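Run:
```python
from h import *
s=load("scene0");t=load("top0")
O=np.array([.523,-.2326,0])
for sg in(1,-1):
    a=np.deg2rad(-20.5);ex=sg*np.array([np.cos(a),np.sin(a),0]);ey=np.cross([0,0,1],ex);ez=np.array([0,0,1.])
    d=(ex-ez)*.7071;n=(ex+ez)*.7071;C=O+.11*ez
    im=[]
    for c,(x0,y0) in((s,(300,133)),(t,(333,178))):
        I=cv2.resize(c["frame"][y0:y0+50,x0:x0+45,::-1],None,fx=12,fy=12,interpolation=cv2.INTER_NEAREST)
        q=lambda P:tuple(int(v) for v in ((proj(c,P)-[x0,y0])+.5)*12)
        for px,col in((-.036,(0,0,255)),(.031,(0,255,255))):
            for k in(-1,1):
                cv2.line(I,q(C+d*px-.01*n),q(C+d*px+k*.017*ey+.008*n),col,2)
        cv2.line(I,q(C-.085*d),q(C+.115*d),(0,255,0),1)
        im.append(I)
    cv2.imwrite(f"pics/hyp{sg}.png",cv2.resize(np.hstack(im),None,fx=.74,fy=.74))
```

```text
(no output)
```

View pics/hyp1.png

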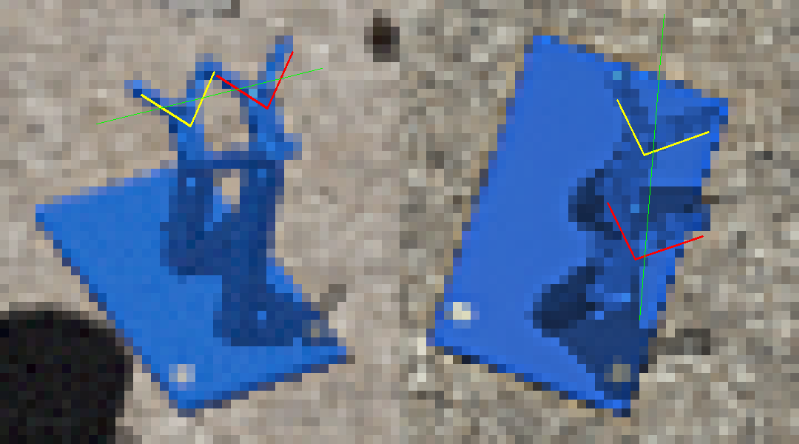

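View pics/hyp-1.png

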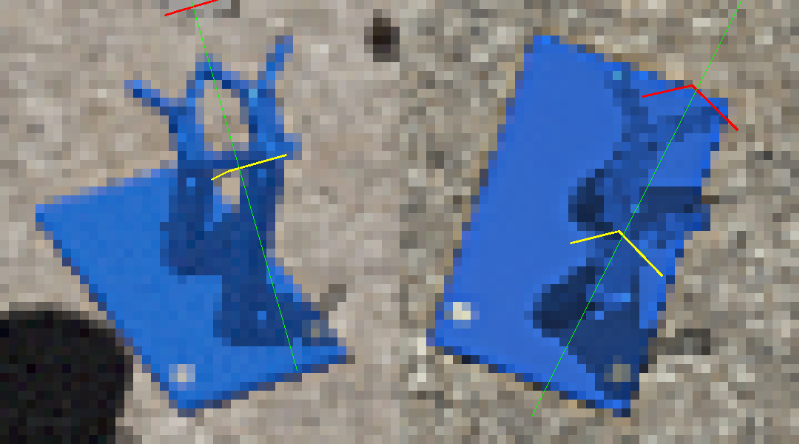

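Run:
```python
from h import *
np.set_printoptions(precision=4,suppress=True)
s=load("scene0");t=load("top0")
O=np.array([.523,-.2326,0]);a=np.deg2rad(-20.5);ex=np.array([np.cos(a),np.sin(a),0]);ey=np.array([-ex[1],ex[0],0]);d=np.array([ex[0],ex[1],-1])*.7071;n=np.array([ex[0],ex[1],1])*.7071
Z=lambda x,y,ox,oy,f:(ox+(x+.5)/f-.5,oy+(y+.5)/f-.5)
for nm,p,q in(("lowL",(178,115),(293,98)),("lowR",(275,85),(437,150)),("upR",(390,60),(415,290)),("upL",(275,88),(270,240)),("upL2",(275,88),(240,280)),("railR",(400,200),(415,285))):
    P,e=tri(s,Z(*p,300,133,12),t,Z(*q,333,178,12));r=P-O-[0,0,.11]
    print(nm,P,e,"along d",r@d,"lat",r@ey,"n",r@n)
```

```text
lowL [ 0.5633 -0.2276  0.0932] 0.003702895893760637 along d 0.03728254196177064 lat 0.018824779409394032 n 0.013580115555460752
lowR [ 0.5518 -0.2647  0.0891] 0.0015968398360036713 along d 0.04173649569171373 lat -0.019955127649372083 n 0.012245382039512998
upR [ 0.5048 -0.2448  0.1394] 0.0034890543523624314 along d -0.02984148241577844 lat -0.017850769168194818 n 0.011767080375305933
upL [ 0.5176 -0.2077  0.1434] 0.0029336042707316053 along d -0.033363343223819085 lat 0.021472832894452856 n 0.013908735367006785
upL2 [ 0.5073 -0.1955  0.1567] 0.0012678093457291822 along d -0.05259206310823376 lat 0.029280172338816725 n 0.013389697202228278
railR [ 0.5117 -0.2666  0.0683] 0.01434802315141598 along d 0.030377095594086804 lat -0.03578974108383955 n -0.028547766701312524
```

```bash
cat >> h.py <<'E'
from scipy.spatial.transform import Rotation as Ro
def frame(zt,xh):
    z=np.array(zt,float);z/=np.linalg.norm(z);x=np.array(xh,float);x-=z*(x@z);x/=np.linalg.norm(x)
    return np.c_[x,np.cross(z,x),z]
SA=np.array([.818,.575,0]);SA/=np.linalg.norm(SA)   # strip +x
PO=np.array([.4965,.2735,.045])                    # orange origin in the clips
EX=np.array([np.cos(np.deg2rad(-20.5)),np.sin(np.deg2rad(-20.5)),0]);EY=np.array([-EX[1],EX[0],0]);EZ=np.array([0,0,1.])
D=(EX-EZ)/2**.5;NN=(EX+EZ)/2**.5
def plan(R1,p1,n,R0=None,p0=None):
    """n rows, straight line + slerp, TCP; prints rows"""
    from station import sense
    s=sense()
    if R0 is None:R0,p0=s["ee_rot"],s["tcp_pos"]
    rv=(Ro.from_matrix(R0).inv()*Ro.from_matrix(R1)).as_rotvec()
    out=[];R=R0;st=Ro.from_rotvec(rv/n).as_matrix()
    for i in range(n):
        out.append(np.r_[R.T@(p1-p0)/n*100,np.rad2deg(rv/n)]);R=R@st
    out=np.round(out,2)
    for k in range(0,n,5):print(str(out[k:k+5].tolist()).replace(" ",""))
    print("max",np.abs(out).max(0),"t",s["time_s"])
def stat():
    from station import sense
    s=sense();R=s["ee_rot"];print("t %.2f tcp %s grasp %s"%(s["time_s"],np.round(s["tcp_pos"],4),np.round(s["tcp_pos"]-.019*R[:,2],4)),"x",np.round(R[:,0],3),"z",np.round(R[:,2],3),"j",np.round(s["joints"],1),"F",np.round(s["wrist_force"],1),"w",round(s["gripper_width"]*87,1))
E
python3 - <<'E'
from h import *
R=frame([0,0,-1],-SA);g=PO-.012*SA
plan(R,g+[0,0,.1-.019],25)
s=load("scene0");t=load("top0")
print(onz(t,192,176,.08))
E
```

```text
[[-2.15,3.06,0.39,0.0,0.0,-0.84],[-2.19,3.03,0.39,0.0,0.0,-0.84],[-2.24,3.0,0.39,0.0,0.0,-0.84],[-2.28,2.96,0.39,0.0,0.0,-0.84],[-2.32,2.93,0.39,0.0,0.0,-0.84]]
[[-2.37,2.89,0.39,0.0,0.0,-0.84],[-2.41,2.86,0.39,0.0,0.0,-0.84],[-2.45,2.82,0.39,0.0,0.0,-0.84],[-2.49,2.79,0.39,0.0,0.0,-0.84],[-2.53,2.75,0.39,0.0,0.0,-0.84]]
[[-2.57,2.71,0.39,0.0,0.0,-0.84],[-2.61,2.67,0.39,0.0,0.0,-0.84],[-2.65,2.64,0.39,0.0,0.0,-0.84],[-2.69,2.6,0.38,0.0,0.0,-0.84],[-2.73,2.56,0.38,0.0,0.0,-0.84]]
[[-2.76,2.52,0.38,0.0,0.0,-0.84],[-2.8,2.48,0.38,0.0,0.0,-0.84],[-2.84,2.43,0.38,0.0,0.0,-0.84],[-2.87,2.39,0.38,0.0,0.0,-0.84],[-2.91,2.35,0.38,0.0,0.0,-0.84]]
[[-2.94,2.31,0.38,0.0,0.0,-0.84],[-2.98,2.26,0.38,0.0,0.0,-0.84],[-3.01,2.22,0.38,0.0,0.0,-0.84],[-3.04,2.17,0.38,0.0,0.0,-0.84],[-3.07,2.13,0.38,0.0,0.0,-0.84]]
max [3.07 3.06 0.39 0.   0.   0.84] t 0.1
[0.60538563 0.30558684 0.08      ]
```

```bash
python3 -m jog '[[-2.1,3.1,0,0,0,-0.8],[-2.2,3.0,0,0,0,-0.8],[-2.2,3.0,0,0,0,-0.8],[-2.3,3.0,0,0,0,-0.8],[-2.3,2.9,0,0,0,-0.8]]' 5.5
python3 -m jog '[[-2.4,2.9,0,0,0,-0.8],[-2.4,2.9,0,0,0,-0.8],[-2.5,2.8,0,0,0,-0.8],[-2.5,2.8,0,0,0,-0.8],[-2.5,2.8,0,0,0,-0.9]]'
python3 -m jog '[[-2.6,2.7,0,0,0,-0.9],[-2.6,2.7,0,0,0,-0.9],[-2.7,2.6,0,0,0,-0.9],[-2.7,2.6,0,0,0,-0.9],[-2.7,2.6,0,0,0,-0.9]]'
python3 - <<'E'
from h import *
stat();R=frame([0,0,-1],-SA);g=PO-.012*SA
plan(R,g+[0,0,.1-.019],10)
E
```

```text
time_s: 0.52
tcp_pos: [0.218, -0.43, 0.222]
ee_rot: [[-0.951, -0.309, -0.001], [-0.309, 0.951, 0.001], [0.0, 0.001, -1.0]]
wrist_force: [0.5, 0.2, -0.2]
gripper_width: 0.708
time_s: 0.93
tcp_pos: [0.2861, -0.2551, 0.2224]
ee_rot: [[-0.926, -0.377, 0.0], [-0.377, 0.926, 0.0], [-0.0, 0.0, -1.0]]
wrist_force: [0.2, -0.2, 0.6]
gripper_width: 0.634
time_s: 1.35
tcp_pos: [0.3541, -0.0804, 0.2226]
ee_rot: [[-0.893, -0.449, 0.001], [-0.449, 0.893, 0.0], [-0.001, -0.0, -1.0]]
wrist_force: [1.4, 0.2, -0.2]
gripper_width: 0.632
t 1.35 tcp [ 0.3541 -0.0804  0.2226] grasp [ 0.3541 -0.0804  0.2416] x [-0.893 -0.449 -0.001] z [ 0.001  0.    -1.   ] j [ 13.3  -4.9 -32.3  -0.  -62.5 -76.6] F [ 1.4  0.2 -0.2] w 55.0
[[-2.74,2.51,0.97,-0.0,0.0,-0.84],[-2.78,2.46,0.97,-0.0,0.0,-0.84],[-2.81,2.42,0.97,-0.0,0.0,-0.84],[-2.85,2.38,0.97,-0.0,0.0,-0.84],[-2.88,2.34,0.97,-0.0,0.0,-0.84]]
[[-2.92,2.3,0.97,-0.0,0.0,-0.84],[-2.95,2.25,0.97,-0.0,0.0,-0.84],[-2.99,2.21,0.97,-0.0,0.0,-0.84],[-3.02,2.17,0.97,-0.0,0.0,-0.84],[-3.05,2.12,0.97,-0.0,0.0,-0.84]]
max [3.05 2.51 0.97 0.   0.   0.84] t 1.35
```

```bash
python3 -m jog '[[-2.7,2.5,0.9,0,0,-0.84],[-2.8,2.5,0.9,0,0,-0.84],[-2.8,2.4,0.9,0,0,-0.84],[-2.9,2.4,0.9,0,0,-0.84],[-2.9,2.3,0.9,0,0,-0.84]]'
python3 -m jog '[[-2.9,2.3,0.9,0,0,-0.84],[-2.9,2.3,0.9,0,0,-0.84],[-3.0,2.2,0.9,0,0,-0.84],[-3.0,2.1,0.9,0,0,-0.84],[-3.0,2.1,0.9,0,0,-0.84]]'
python3 - <<'E'
from h import *
stat();R=frame([0,0,-1],-SA);g=PO-.012*SA
plan(R,g+[0,0,.1-.019],5)
from station import capture
for n in("scene","top"):
    c=capture(n);np.save(f"pics/{n}1.npy",c,allow_pickle=True);cv2.imwrite(f"pics/{n}1.png",c["frame"][:,:,::-1])
a=cv2.imread("pics/scene1.png");b=cv2.imread("pics/top1.png")
cv2.imwrite("pics/z7.png",np.hstack([cv2.resize(a[190:290,180:280],None,fx=4,fy=4),cv2.resize(b[160:260,150:250],None,fx=4,fy=4)]))
E
```

```text
time_s: 1.77
tcp_pos: [0.4209, 0.0931, 0.1771]
ee_rot: [[-0.858, -0.514, 0.0], [-0.514, 0.858, 0.0], [-0.0, 0.0, -1.0]]
wrist_force: [1.0, -0.7, 0.1]
gripper_width: 0.63
time_s: 2.18
tcp_pos: [0.4868, 0.2652, 0.1316]
ee_rot: [[-0.818, -0.575, -0.001], [-0.575, 0.818, -0.001], [0.001, -0.0, -1.0]]
wrist_force: [0.3, -1.3, 0.2]
gripper_width: 0.631
t 2.18 tcp [0.4868 0.2652 0.1316] grasp [0.4868 0.2652 0.1506] x [-0.818 -0.575  0.001] z [-0.001 -0.001 -1.   ] j [  45.3   20.1  -16.8   -0.   -53.2 -100.2] F [ 0.3 -1.3  0.2] w 54.9
[[-0.01,0.03,0.11,-0.0,-0.01,-0.0],[-0.01,0.03,0.11,-0.0,-0.01,-0.0],[-0.01,0.03,0.11,-0.0,-0.01,-0.0],[-0.01,0.03,0.11,-0.0,-0.01,-0.0],[-0.01,0.03,0.11,-0.0,-0.01,-0.0]]
max [0.01 0.03 0.11 0.   0.01 0.  ] t 2.1833
```

View pics/z7.png

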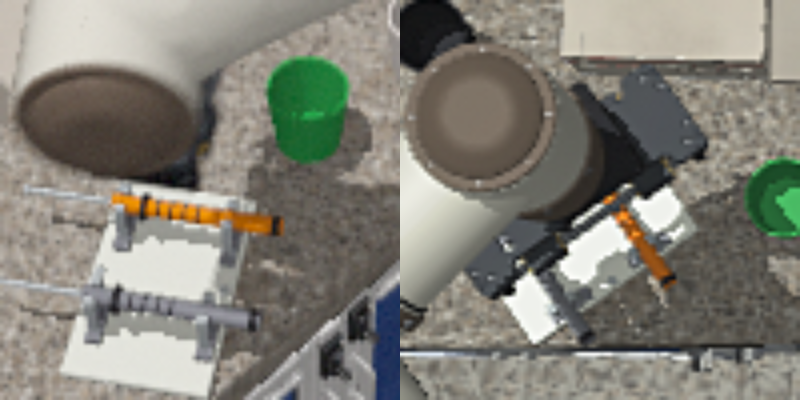

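```bash
python3 -m jog '[[0,0.1,1.3,0,0,0],[0,0.1,1.3,0,0,0],[0,0,1.3,0,0,0],[0,0,1.2,0,0,0],[0,0,1.2,0,0,0]]'
python3 -m jog '[[0,0,1,0,0,0],[0,0,1,0,0,0],[0,0,0.9,0,0,0],[0,0,0.8,0,0,0],[0,0,0.4,0,0,0]]'
python3 - <<'E'
from h import *
stat()
from station import capture
for n in("scene","top"):
    c=capture(n);np.save(f"pics/{n}2.npy",c,allow_pickle=True);cv2.imwrite(f"pics/{n}2.png",c["frame"][:,:,::-1])
a=cv2.imread("pics/scene2.png");b=cv2.imread("pics/top2.png")
cv2.imwrite("pics/z8.png",np.hstack([cv2.resize(a[200:280,190:270],None,fx=5,fy=5),cv2.resize(b[160:240,150:230],None,fx=5,fy=5)]))
E
```

```text
time_s: 2.7
tcp_pos: [0.4851, 0.2644, 0.0689]
ee_rot: [[-0.819, -0.574, -0.001], [-0.574, 0.819, -0.001], [0.001, 0.0, -1.0]]
wrist_force: [0.1, -0.9, 0.5]
gripper_width: 0.631
time_s: 3.12
tcp_pos: [0.4852, 0.2648, 0.0274]
ee_rot: [[-0.819, -0.574, -0.001], [-0.574, 0.819, -0.001], [0.001, -0.0, -1.0]]
wrist_force: [-0.8, 0.1, 0.3]
gripper_width: 0.63
t 3.12 tcp [0.4852 0.2648 0.0274] grasp [0.4852 0.2648 0.0464] x [-0.819 -0.574  0.001] z [-0.001 -0.001 -1.   ] j [  45.4   27.7  -23.    -0.   -39.3 -100.4] F [-0.8  0.1  0.3] w 54.8
```

View pics/z8.png

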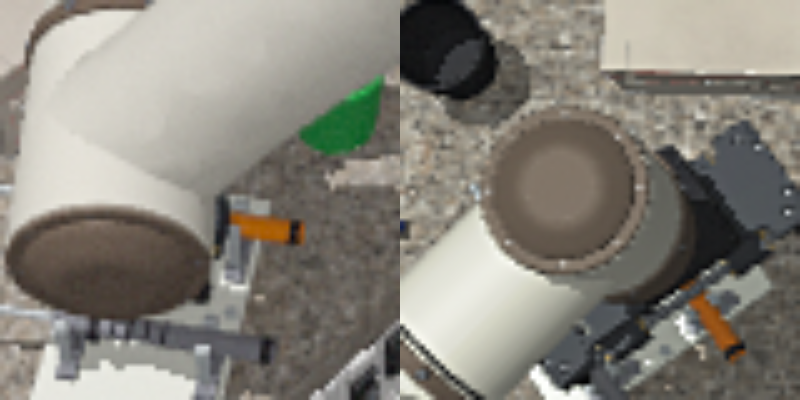

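```bash
Z='[[0,0,0,0,0,0],[0,0,0,0,0,0],[0,0,0,0,0,0],[0,0,0,0,0,0],[0,0,0,0,0,0]]'; python3 -m jog '[[0,0,0,0,0,0],[0,0,0,0,0,0],[0,0,0,0,0,0],[0,0,0,0,0,0],[0,0,0,0,0,0]]' 0
python3 -m jog '[[0,0,0,0,0,0],[0,0,0,0,0,0],[0,0,-0.2,0,0,0],[0,0,-0.4,0,0,0],[0,0,-0.4,0,0,0]]'
python3 -m jog '[[0,0,-0.5,0,0,0],[0,0,-0.8,0,0,0],[0,0,-1,0,0,0],[0,0,-1.5,0,0,0],[0,0,-2,0,0,0]]'
```

```text
time_s: 3.63
tcp_pos: [0.4857, 0.2653, 0.0289]
ee_rot: [[-0.819, -0.574, 0.001], [-0.574, 0.819, 0.001], [-0.001, 0.0, -1.0]]
wrist_force: [-0.6, -0.1, 0.9]
gripper_width: 0.341
time_s: 4.05
tcp_pos: [0.4841, 0.2637, 0.0372]
ee_rot: [[-0.819, -0.573, -0.004], [-0.573, 0.819, -0.003], [0.005, -0.0, -1.0]]
wrist_force: [0.9, -2.1, -5.2]
gripper_width: 0.148
time_s: 4.47
tcp_pos: [0.4855, 0.2654, 0.0979]
ee_rot: [[-0.819, -0.574, 0.0], [-0.574, 0.819, 0.0], [-0.0, 0.0, -1.0]]
wrist_force: [0.7, -1.0, -0.8]
gripper_width: 0.148
```

```bash
python3 -m jog '[[0,0,-3,0,0,0],[0,0,-3,0,0,0],[0,0,-3,0,0,0],[0,0,-3,0,0,0],[0,0,-2.5,0,0,0]]'
python3 - <<'E'
from h import *
stat()
from station import capture
for n in("scene","top"):
    c=capture(n);np.save(f"pics/{n}3.npy",c,allow_pickle=True);cv2.imwrite(f"pics/{n}3.png",c["frame"][:,:,::-1])
a=cv2.imread("pics/scene3.png");b=cv2.imread("pics/top3.png")
cv2.imwrite("pics/z9.png",np.hstack([cv2.resize(a[170:290,160:280],None,fx=3.3,fy=3.3),cv2.resize(b[120:240,130:250],None,fx=3.3,fy=3.3)]))
E
```

```text
time_s: 4.88
tcp_pos: [0.4861, 0.2657, 0.2464]
ee_rot: [[-0.819, -0.574, 0.005], [-0.574, 0.819, 0.004], [-0.006, 0.0, -1.0]]
wrist_force: [0.4, 0.3, -0.8]
gripper_width: 0.151
t 4.88 tcp [0.4861 0.2657 0.2464] grasp [0.486  0.2656 0.2654] x [-0.819 -0.574 -0.006] z [ 0.005  0.004 -1.   ] j [  45.4   14.    -7.7    0.   -68.  -100.4] F [ 0.4  0.3 -0.8] w 13.1
```

View pics/z9.png

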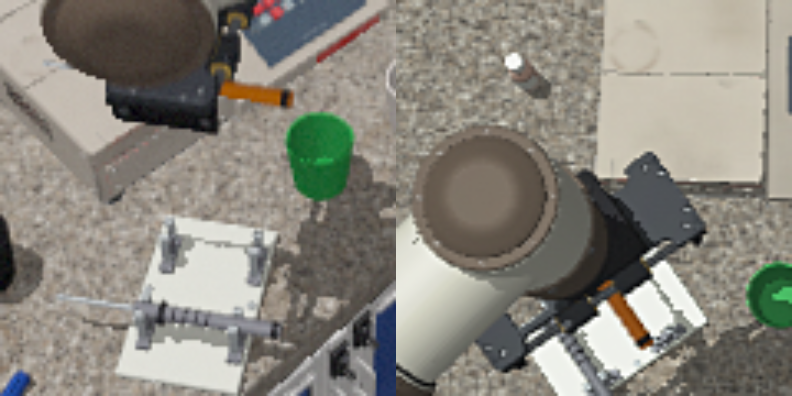

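```bash
cat >> h.py <<'E'
RA=np.array([.523,-.2326,.110])+.002*D
RREST=frame(-NN,-D)
def tcp_for(orig,R,gx):  # probe lying along -tool x; grasp at probe x=gx
    return orig+gx*(-R[:,0])+.019*R[:,2]
E
python3 - <<'E'
from h import *
s=load("scene0");print(ray(s,0,0)[0])
plan(RREST,tcp_for(RA+.09*NN,RREST,-.0136),20)
E
```

```text
[-0.02459914  0.63277808  0.97847051]
[[1.18,-2.32,0.39,-1.07,2.1,2.64],[1.06,-2.38,0.38,-1.07,2.1,2.64],[0.93,-2.43,0.37,-1.07,2.1,2.64],[0.81,-2.48,0.36,-1.07,2.1,2.64],[0.68,-2.52,0.34,-1.07,2.1,2.64]]
[[0.55,-2.55,0.32,-1.07,2.1,2.64],[0.42,-2.58,0.29,-1.07,2.1,2.64],[0.29,-2.6,0.25,-1.07,2.1,2.64],[0.16,-2.62,0.21,-1.07,2.1,2.64],[0.03,-2.62,0.16,-1.07,2.1,2.64]]
[[-0.09,-2.63,0.11,-1.07,2.1,2.64],[-0.22,-2.62,0.06,-1.07,2.1,2.64],[-0.34,-2.61,0.0,-1.07,2.1,2.64],[-0.46,-2.59,-0.06,-1.07,2.1,2.64],[-0.57,-2.56,-0.13,-1.07,2.1,2.64]]
[[-0.68,-2.53,-0.2,-1.07,2.1,2.64],[-0.79,-2.49,-0.27,-1.07,2.1,2.64],[-0.89,-2.45,-0.35,-1.07,2.1,2.64],[-0.99,-2.4,-0.43,-1.07,2.1,2.64],[-1.08,-2.34,-0.51,-1.07,2.1,2.64]]
max [1.18 2.63 0.51 1.07 2.1  2.64] t 4.9833
```

```bash
python3 -m jog '[[1.2,-2.3,0.3,-1.07,2.1,2.64],[1.1,-2.4,0.3,-1.07,2.1,2.64],[0.9,-2.4,0.3,-1.07,2.1,2.64],[0.8,-2.5,0.3,-1.07,2.1,2.64],[0.7,-2.5,0.3,-1.07,2.1,2.64]]'
python3 -m jog '[[0.5,-2.6,0.3,-1.07,2.1,2.64],[0.4,-2.6,0.3,-1.07,2.1,2.64],[0.3,-2.6,0.2,-1.07,2.1,2.64],[0.2,-2.6,0.2,-1.07,2.1,2.64],[0,-2.6,0.1,-1.07,2.1,2.64]]'
python3 - <<'E'
from h import *
stat();plan(RREST,tcp_for(RA+.09*NN,RREST,-.0136),10)
E
```

```text
time_s: 5.4
tcp_pos: [0.5037, 0.1356, 0.2268]
ee_rot: [[-0.909, -0.362, -0.204], [-0.369, 0.929, -0.004], [0.191, 0.072, -0.979]]
wrist_force: [-0.1, -0.0, -0.3]
gripper_width: 0.145
time_s: 5.82
tcp_pos: [0.523, 0.0065, 0.2083]
ee_rot: [[-0.911, -0.122, -0.395], [-0.149, 0.988, 0.038], [0.385, 0.094, -0.918]]
wrist_force: [0.1, 0.0, -0.8]
gripper_width: 0.151
t 5.82 tcp [0.523  0.0065 0.2083] grasp [0.5305 0.0058 0.2257] x [-0.911 -0.149  0.385] z [-0.395  0.038 -0.918] j [ 13.8  25.4   2.9  -7.5 -89.6 -94.1] F [ 0.1  0.  -0.8] w 13.2
[[-0.13,-2.59,0.11,-1.1,2.05,2.59],[-0.25,-2.59,0.06,-1.1,2.05,2.59],[-0.37,-2.57,-0.0,-1.1,2.05,2.59],[-0.49,-2.55,-0.07,-1.1,2.05,2.59],[-0.6,-2.53,-0.14,-1.1,2.05,2.59]]
[[-0.7,-2.49,-0.21,-1.1,2.05,2.59],[-0.81,-2.45,-0.28,-1.1,2.05,2.59],[-0.91,-2.41,-0.36,-1.1,2.05,2.59],[-1.0,-2.36,-0.44,-1.1,2.05,2.59],[-1.09,-2.3,-0.52,-1.1,2.05,2.59]]
max [1.09 2.59 0.52 1.1  2.05 2.59] t 5.8167
```

```bash
python3 -m jog '[[-0.1,-2.6,0.1,-1.1,2.05,2.6],[-0.2,-2.6,0.1,-1.1,2.05,2.6],[-0.4,-2.6,0,-1.1,2.05,2.6],[-0.5,-2.5,-0.1,-1.1,2.05,2.6],[-0.6,-2.5,-0.1,-1.1,2.05,2.6]]'
python3 -m jog '[[-0.7,-2.5,-0.2,-1.1,2.05,2.6],[-0.8,-2.4,-0.3,-1.1,2.05,2.6],[-0.9,-2.4,-0.4,-1.1,2.05,2.6],[-1,-2.4,-0.4,-1.1,2.05,2.6],[-1.1,-2.3,-0.5,-1.1,2.05,2.6]]'
python3 - <<'E'
from h import *
stat();plan(RREST,tcp_for(RA+.04*NN,RREST,-.0136),5)
from station import capture
for n in("scene","top"):
    c=capture(n);np.save(f"pics/{n}4.npy",c,allow_pickle=True);cv2.imwrite(f"pics/{n}4.png",c["frame"][:,:,::-1])
a=cv2.imread("pics/scene4.png");b=cv2.imread("pics/top4.png")
cv2.imwrite("pics/z10.png",np.hstack([cv2.resize(a[100:200,275:375],None,fx=4,fy=4),cv2.resize(b[130:230,300:400],None,fx=4,fy=4)]))
E
```

```text
time_s: 6.23
tcp_pos: [0.5428, -0.1201, 0.1881]
ee_rot: [[-0.826, 0.122, -0.551], [0.062, 0.99, 0.126], [0.561, 0.069, -0.825]]
wrist_force: [0.1, 0.6, -0.5]
gripper_width: 0.148
time_s: 6.65
tcp_pos: [0.5623, -0.2468, 0.1681]
ee_rot: [[-0.662, 0.351, -0.663], [0.249, 0.937, 0.246], [0.707, -0.002, -0.707]]
wrist_force: [0.1, 0.1, -1.0]
gripper_width: 0.148
t 6.65 tcp [ 0.5623 -0.2468  0.1681] grasp [ 0.5749 -0.2515  0.1816] x [-0.662  0.249  0.707] z [-0.663  0.246 -0.707] j [ -11.8   48.2   29.7   -6.7 -115.9  -99.2] F [ 0.1  0.1 -1. ] w 12.8
[[0.0,-0.01,0.99,-0.01,0.0,-0.02],[0.0,-0.01,0.99,-0.01,0.0,-0.02],[0.0,-0.01,0.99,-0.01,0.0,-0.02],[0.0,-0.01,0.99,-0.01,0.0,-0.02],[0.0,-0.01,0.99,-0.01,0.0,-0.02]]
max [0.   0.01 0.99 0.01 0.   0.02] t 6.65
```

View pics/z10.png

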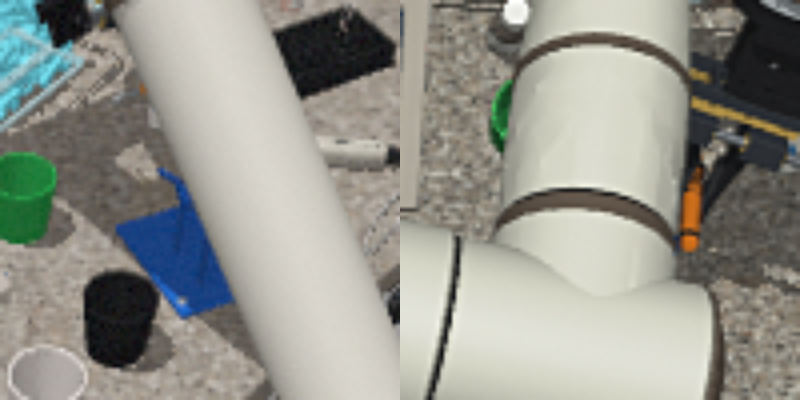

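Run:
```python
from h import *
from station import sense
t=load("top4");s=sense();R=s["ee_rot"];g=s["tcp_pos"]-.019*R[:,2]
d=-R[:,0]
hsv=cv2.cvtColor(t["frame"],cv2.COLOR_RGB2HSV);m=cv2.inRange(hsv,(8,170,100),(20,255,255));m[:, :360]=0;m[:160]=0;m[205:]=0;m[:,390:]=0
ys,xs=np.nonzero(m);print("orange rows",ys.min(),ys.max(),[(y,xs[ys==y].mean().round(1)) for y in range(ys.min(),ys.max()+1)])
for x in(-85,-75,-60,-45,-30,-13.6):print(x,proj(t,g+(x+13.6)/1000*d).round(1))
```

```text
orange rows 172 192 [(172, np.float64(374.0)), (173, np.float64(nan)), (174, np.float64(nan)), (175, np.float64(373.5)), (176, np.float64(373.0)), (177, np.float64(373.0)), (178, np.float64(372.5)), (179, np.float64(372.5)), (180, np.float64(372.5)), (181, np.float64(372.5)), (182, np.float64(372.5)), (183, np.float64(372.5)), (184, np.float64(372.5)), (185, np.float64(372.5)), (186, np.float64(372.0)), (187, np.float64(372.7)), (188, np.float64(nan)), (189, np.float64(371.5)), (190, np.float64(372.0)), (191, np.float64(371.5)), (192, np.float64(371.5))]
-85 [372.2 190. ]
-75 [372.3 188.2]
-60 [372.4 185.4]
-45 [372.5 182.8]
-30 [372.6 180.2]
-13.6 [372.7 177.4]<stdin>:6: RuntimeWarning: Mean of empty slice.
  ret = ret.dtype.type(ret / rcount)
```

```bash
python3 -m jog '[[0,0,1.2,0,0,0],[0,0,1.2,0,0,0],[0,0,1.2,0,0,0],[0,0,1.2,0,0,0],[0,0,1.2,0,0,0]]'
python3 -m jog '[[0,0,0.4,0,0,0],[0,0,0.4,0,0,0],[0,0,0.4,0,0,0],[0,0,0.4,0,0,0],[0,0,0.4,0,0,0]]'
python3 - <<'E'
from h import *
stat();plan(RREST,tcp_for(RA,RREST,-.0136),5)
from station import capture
for n in("scene","top"):
    c=capture(n);np.save(f"pics/{n}5.npy",c,allow_pickle=True);cv2.imwrite(f"pics/{n}5.png",c["frame"][:,:,::-1])
a=cv2.imread("pics/scene5.png");b=cv2.imread("pics/top5.png")
cv2.imwrite("pics/z11.png",np.hstack([cv2.resize(a[100:200,275:375],None,fx=4,fy=4),cv2.resize(b[140:240,310:410],None,fx=4,fy=4)]))
E
```

```text
time_s: 7.17
tcp_pos: [0.5222, -0.2303, 0.1257]
ee_rot: [[-0.664, 0.348, -0.661], [0.247, 0.938, 0.245], [0.705, -0.001, -0.709]]
wrist_force: [-0.0, 0.0, -0.5]
gripper_width: 0.148
time_s: 7.58
tcp_pos: [0.5101, -0.2275, 0.1124]
ee_rot: [[-0.665, 0.347, -0.661], [0.249, 0.938, 0.242], [0.704, -0.004, -0.71]]
wrist_force: [6.2, -7.0, 9.2]
gripper_width: 0.147
t 7.58 tcp [ 0.5101 -0.2275  0.1124] grasp [ 0.5227 -0.2321  0.1259] x [-0.665  0.249  0.704] z [-0.661  0.242 -0.71 ] j [ -11.1   45.3   15.2   -6.5 -104.1  -98.3] F [ 6.2 -7.   9.2] w 12.8
[[0.0,-0.0,0.22,-0.06,0.05,-0.0],[0.0,-0.0,0.22,-0.06,0.05,-0.0],[0.0,-0.0,0.22,-0.06,0.05,-0.0],[0.0,-0.0,0.22,-0.06,0.05,-0.0],[0.0,-0.0,0.22,-0.06,0.05,-0.0]]
max [0.   0.   0.22 0.06 0.05 0.  ] t 7.5833
```

View pics/z11.png

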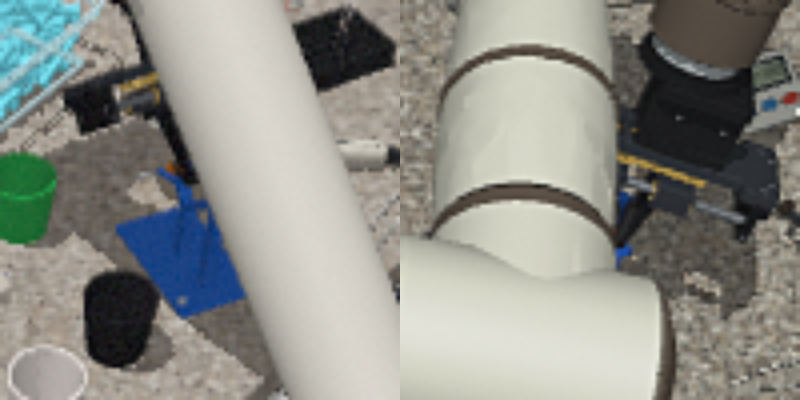

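Run:
```python
from h import *
from station import sense
for i in range(1):
    s=sense();F=s["wrist_force"];M=s["moment"];print(F,M)
    R=s["ee_rot"]
    print("tool F",R.T@F,"tool M",R.T@M)
    r=np.cross(F,M)/(F@F);print("r perp tool",R.T@r,"dir",R.T@F/np.linalg.norm(F), "F.M",F@M/np.linalg.norm(F))
```

```text
[ 2.24406764 -4.36846226  2.9748135 ] [-1.2573995  -1.37196862  0.70519752]
tool F [-0.48829354 -3.3274576  -4.65385999] tool M [ 0.99033668 -1.72623415 -0.00196369]
r perp tool [-0.24347607 -0.13982446  0.12551898] dir [-0.08504118 -0.57950988 -0.81051607] F.M 0.9177419486046547
```

Run:
```python
from h import *
s=load("scene5");t=load("top5")
from station import sense
st=sense();R=st["ee_rot"];g=st["tcp_pos"]-.019*R[:,2];dd=-R[:,0]
stat()
im=[]
for c,(x0,y0) in((s,(305,133)),(t,(343,165))):
  for ov in(0,1):
    I=cv2.resize(c["frame"][y0:y0+50,x0:x0+34,::-1],None,fx=11,fy=11,interpolation=cv2.INTER_NEAREST)
    q=lambda P:tuple(int(v) for v in ((proj(c,P)-[x0,y0])+.5)*11)
    if ov:
      for px,col in((-.031,(0,0,255)),(.037,(0,255,255))):
        for k in(-1,1):
            cv2.line(I,q(RA+D*px-.008*NN),q(RA+D*px+k*.017*EY+.012*NN),col,2)
      cv2.line(I,q(g-.0714*dd),q(g+.1286*dd),(0,255,0),2)
    im.append(I)
cv2.imwrite("pics/z12.png",cv2.resize(np.hstack([im[1],im[2],im[3]]),None,fx=.7,fy=1*.7))
```

```text
t 7.68 tcp [ 0.5099 -0.2278  0.1123] grasp [ 0.5224 -0.2324  0.1258] x [-0.665  0.249  0.704] z [-0.661  0.242 -0.71 ] j [ -11.1   45.3   15.2   -6.5 -104.1  -98.3] F [ 2.2 -4.4  3. ] w 13.1
```

View pics/z12.png

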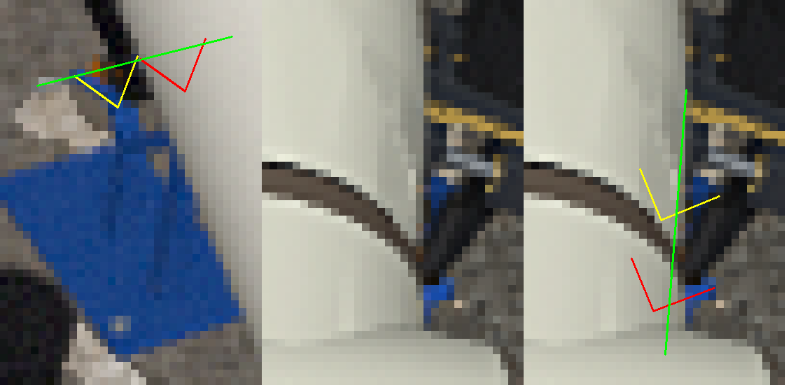

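Run:
```python
from h import *
s=load("scene3");t=load("top3")
g=np.array([.486,.2656,.2654]);R=frame([.005,.004,-1],-SA)
nr=[]
for n,c,box in(("s",s,(215,185,265,210)),("t",t,(185,195,220,230))):
    hsv=cv2.cvtColor(c["frame"],cv2.COLOR_RGB2HSV);m=cv2.inRange(hsv,(5,150,80),(20,255,255))
    mm=np.zeros_like(m);x0,y0,x1,y1=box;mm[y0:y1,x0:x1]=m[y0:y1,x0:x1]
    ys,xs=np.nonzero(mm);P=np.c_[xs,ys].astype(np.float32);ln=cv2.fitLine(P,cv2.DIST_L2,0,.01,.01).ravel()
    a=(P-ln[2:])@ln[:2];print(n,len(xs),ln,a.min(),a.max())
    o,r1=ray(c,*ln[2:]);_,r2=ray(c,*(ln[2:]+10*ln[:2]));k=np.cross(r1,r2);k/=np.linalg.norm(k);nr.append(k)
    for e in(a.min(),a.max()):print("  end",ln[2:]+e*ln[:2])
    for x in(-85,-75,-30):print("  pred",x,proj(c,g+(x+13.6)/1000*SA))
ax=np.cross(*nr);ax/=np.linalg.norm(ax);print("axis",ax,"pitch",np.rad2deg(np.arcsin(ax[2])))
```

```text
s 91 [9.7805142e-01 2.0836370e-01 2.3602197e+02 1.9769231e+02] -12.591217 12.195967
  end [223.70712 195.06876]
  end [247.95026 200.2335 ]
  pred -85 [248.11369011 198.52229752]
  pred -75 [244.22522155 197.99746083]
  pred -30 [226.83838705 195.65071465]
t 78 [  0.5606746    0.82803625 199.34616    214.89743   ] -11.753562 11.267897
  end [192.75624 205.16505]
  end [205.66379 224.22766]
  pred -85 [207.11735996 225.44743943]
  pred -75 [205.04878912 222.45217153]
  pred -30 [195.81017526 209.07475997]
axis [0.82374541 0.55853216 0.0973926 ] pitch 5.589044672442833
```

Run:
```python
from h import *
b=cv2.imread("pics/scene5.png");cv2.imwrite("pics/z13.png",np.hstack([cv2.resize(b[0:330,240:512],None,fx=1.45,fy=1.45),cv2.resize(cv2.imread("pics/top5.png")[60:390,220:492],None,fx=1.45,fy=1.45)]))
```

```text
Traceback (most recent call last):
ValueError: all the input array dimensions except for the concatenation axis must match exactly, but along dimension 0, the array at index 0 has size 478 and the array at index 1 has size 470
```

Run:
```python
from h import *
b=cv2.imread("pics/scene5.png");cv2.imwrite("pics/z13.png",np.hstack([cv2.resize(b[0:320,240:512],None,fx=1.45,fy=1.45),cv2.resize(cv2.imread("pics/top5.png")[60:380,220:492],None,fx=1.45,fy=1.45)]))
```

```text
(no output)
```

View pics/z13.png

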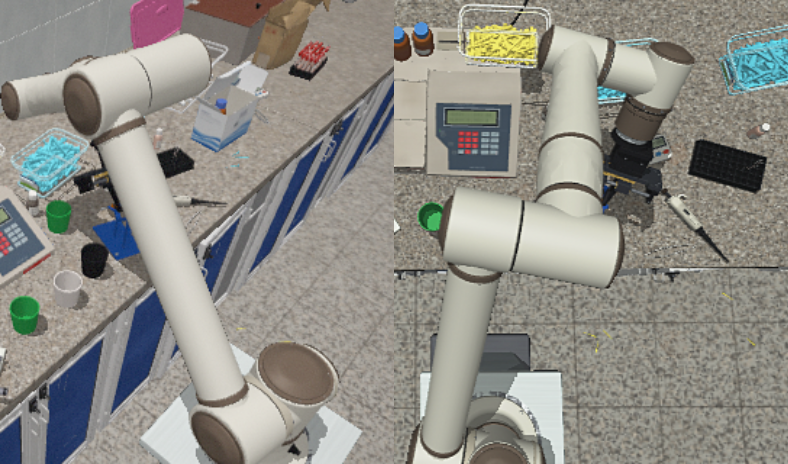

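```bash
python3 -m jog '[[0,-0.1,0,0,0,0],[0,-0.1,0,0,0,0],[0,-0.1,0,0,0,0],[0,-0.1,0,0,0,0],[0,-0.1,0,0,0,0]]'
python3 - <<'E'
from h import *
stat()
from station import sense
s=sense();print("tool F",s["ee_rot"].T@s["wrist_force"],s["ee_rot"].T@s["moment"])
E
```

```text
time_s: 8.1
tcp_pos: [0.509, -0.2286, 0.1116]
ee_rot: [[-0.666, 0.349, -0.66], [0.246, 0.937, 0.248], [0.705, 0.003, -0.71]]
wrist_force: [8.2, 9.1, 7.1]
gripper_width: 0.147
t 8.10 tcp [ 0.509  -0.2286  0.1116] grasp [ 0.5216 -0.2333  0.1251] x [-0.666  0.246  0.705] z [-0.66   0.248 -0.71 ] j [ -11.3   45.4   15.2   -6.7 -104.1  -98. ] F [8.2 9.1 7.1] w 12.8
tool F [ 1.76004107 11.40076661 -8.21737417] [-3.26230763 -0.95835085  0.19887364]
```

```bash
python3 -m jog '[[0,0.1,0,0,0,0],[0,0.1,0,0,0,0],[0,0.1,0,0,0,0],[0,0.1,-0.05,0,0,0],[0,0,-0.05,0,0,0]]'
python3 - <<'E'
from h import *
stat()
from station import sense
s=sense();print("tool F",s["ee_rot"].T@s["wrist_force"],s["ee_rot"].T@s["moment"])
E
python3 -m jog '[[0,0,0,0,0,0],[0,0,0,0,0,0],[0,0,0,0,0,0],[0,0,0,0,0,0],[0,0,0,0,0,0]]' 2.6
python3 - <<'E'
from h import *
stat()
from station import sense
s=sense();print("tool F",s["ee_rot"].T@s["wrist_force"],s["ee_rot"].T@s["moment"])
E
```

```text
time_s: 8.52
tcp_pos: [0.5091, -0.2283, 0.1118]
ee_rot: [[-0.662, 0.349, -0.663], [0.249, 0.937, 0.244], [0.707, -0.003, -0.708]]
wrist_force: [2.1, -4.3, 0.9]
gripper_width: 0.148
t 8.52 tcp [ 0.5091 -0.2283  0.1118] grasp [ 0.5217 -0.233   0.1252] x [-0.662  0.249  0.707] z [-0.663  0.244 -0.708] j [ -11.2   45.5   15.2   -6.5 -104.3  -98.3] F [ 2.1 -4.3  0.9] w 12.9
tool F [-1.85001207 -3.28790659 -3.11482535] [ 0.96896575 -1.86340224  0.10432313]
time_s: 8.93
tcp_pos: [0.5089, -0.2269, 0.1113]
ee_rot: [[-0.662, 0.349, -0.664], [0.247, 0.937, 0.246], [0.708, -0.001, -0.706]]
wrist_force: [-0.3, 0.5, 0.3]
gripper_width: 0.291
t 8.93 tcp [ 0.5089 -0.2269  0.1113] grasp [ 0.5215 -0.2316  0.1248] x [-0.662  0.247  0.708] z [-0.664  0.246 -0.706] j [ -11.2   45.5   15.1   -6.7 -104.3  -98.3] F [-0.3  0.5  0.3] w 25.3
tool F [0.54521103 0.39712925 0.1047104 ] [ 0.04029017 -1.53258641 -0.00666324]
```

```bash
python3 -m jog '[[0,0,-1,0,0,0],[0,0,-1.5,0,0,0],[0,0,-2,0,0,0],[0,0,-2,0,0,0],[0,0,-2.5,0,0,0]]' 4.5
python3 - <<'E'
from h import *
stat()
# swing up and to the right
R=frame([0,0,-1],[-1,0,0])
plan(R,np.array([.50,-.33,.33]),10)
E
```

```text
time_s: 9.35
tcp_pos: [0.5687, -0.2491, 0.1757]
ee_rot: [[-0.661, 0.349, -0.664], [0.247, 0.937, 0.246], [0.709, -0.001, -0.706]]
wrist_force: [0.6, -0.0, -0.0]
gripper_width: 0.505
t 9.35 tcp [ 0.5687 -0.2491  0.1757] grasp [ 0.5813 -0.2537  0.1891] x [-0.661  0.247  0.709] z [-0.664  0.246 -0.706] j [ -11.9   48.7   31.8   -6.8 -117.7  -99.2] F [ 0.6 -0.  -0. ] w 44.0
[[1.35,-1.0,-0.83,0.8,-4.47,-1.94],[1.31,-0.97,-0.92,0.8,-4.47,-1.94],[1.27,-0.94,-1.01,0.8,-4.47,-1.94],[1.22,-0.91,-1.09,0.8,-4.47,-1.94],[1.16,-0.88,-1.17,0.8,-4.47,-1.94]]
[[1.1,-0.86,-1.25,0.8,-4.47,-1.94],[1.03,-0.85,-1.32,0.8,-4.47,-1.94],[0.95,-0.83,-1.39,0.8,-4.47,-1.94],[0.87,-0.82,-1.44,0.8,-4.47,-1.94],[0.78,-0.81,-1.5,0.8,-4.47,-1.94]]
max [1.35 1.   1.5  0.8  4.47 1.94] t 9.35
```

Run:
```python
from h import *
RV=frame([0,0,-1],-EX)
plan(RV,np.array([.565,-.27,.30]),10)
plan(RV,np.array([.38,-.42,.30]),10,RV,np.array([.565,-.27,.30]))
```

```text
[[0.85,-0.21,-0.9,-0.01,-4.51,0.01],[0.78,-0.21,-0.97,-0.01,-4.51,0.01],[0.7,-0.21,-1.03,-0.01,-4.51,0.01],[0.62,-0.21,-1.08,-0.01,-4.51,0.01],[0.53,-0.21,-1.12,-0.01,-4.51,0.01]]
[[0.44,-0.21,-1.16,-0.01,-4.51,0.01],[0.35,-0.21,-1.19,-0.01,-4.51,0.01],[0.25,-0.21,-1.22,-0.01,-4.51,0.01],[0.16,-0.21,-1.23,-0.01,-4.51,0.01],[0.06,-0.21,-1.24,-0.01,-4.51,0.01]]
max [0.85 0.21 1.24 0.01 4.51 0.01] t 9.35
[[1.21,-2.05,0.0,0.0,0.0,0.0],[1.21,-2.05,0.0,0.0,0.0,0.0],[1.21,-2.05,0.0,0.0,0.0,0.0],[1.21,-2.05,0.0,0.0,0.0,0.0],[1.21,-2.05,0.0,0.0,0.0,0.0]]
[[1.21,-2.05,0.0,0.0,0.0,0.0],[1.21,-2.05,0.0,0.0,0.0,0.0],[1.21,-2.05,0.0,0.0,0.0,0.0],[1.21,-2.05,0.0,0.0,0.0,0.0],[1.21,-2.05,0.0,0.0,0.0,0.0]]
max [1.21 2.05 0.   0.   0.   0.  ] t 9.35
```

```bash
python3 -m jog '[[0.8,-0.2,-0.9,0,-4.5,0],[0.8,-0.2,-1,0,-4.5,0],[0.7,-0.2,-1,0,-4.5,0],[0.6,-0.2,-1.1,0,-4.5,0],[0.5,-0.2,-1.1,0,-4.5,0]]'
python3 -m jog '[[0.4,-0.2,-1.2,0,-4.5,0],[0.4,-0.2,-1.2,0,-4.5,0],[0.2,-0.2,-1.2,0,-4.5,0],[0.2,-0.2,-1.2,0,-4.5,0],[0.1,-0.2,-1.2,0,-4.5,0]]'
python3 -m jog '[[2,-3.4,0,0,0,0],[2,-3.4,0,0,0,0],[2,-3.4,0,0,0,0],[2,-3.4,0,0,0,0],[2,-3.4,0,0,0,0]]'
python3 -m jog '[[0.4,-0.8,0,0,0,0],[0.4,-0.8,0,0,0,0],[0.4,-0.8,0,0,0,0],[0.4,-0.8,0,0,0,0],[0.4,-0.8,0,0,0,0]]'
python3 - <<'E'
from h import *
stat()
from station import capture
for n in("scene","top"):
    c=capture(n);np.save(f"pics/{n}6.npy",c,allow_pickle=True);cv2.imwrite(f"pics/{n}6.png",c["frame"][:,:,::-1])
a=cv2.imread("pics/scene6.png");b=cv2.imread("pics/top6.png")
cv2.imwrite("pics/z14.png",np.hstack([cv2.resize(a[125:185,295:352],None,fx=7,fy=7),cv2.resize(b[165:225,330:385],None,fx=7,fy=7)]))
E
```

```text
time_s: 9.77
tcp_pos: [0.5679, -0.2595, 0.2376]
ee_rot: [[-0.867, 0.349, -0.356], [0.323, 0.937, 0.131], [0.379, -0.001, -0.925]]
wrist_force: [-0.1, -0.7, 0.9]
gripper_width: 0.519
time_s: 10.18
tcp_pos: [0.5655, -0.2692, 0.2996]
ee_rot: [[-0.937, 0.349, 0.004], [0.349, 0.937, -0.002], [-0.004, -0.001, -1.0]]
wrist_force: [0.2, 0.5, -0.1]
gripper_width: 0.517
time_s: 10.6
tcp_pos: [0.4109, -0.3941, 0.299]
ee_rot: [[-0.937, 0.348, -0.0], [0.348, 0.937, -0.001], [-0.0, -0.001, -1.0]]
wrist_force: [0.4, -0.2, -0.1]
gripper_width: 0.514
time_s: 11.02
tcp_pos: [0.3803, -0.4243, 0.2987]
ee_rot: [[-0.938, 0.347, -0.0], [0.347, 0.938, -0.001], [0.0, -0.001, -1.0]]
wrist_force: [-0.3, -0.6, 0.5]
gripper_width: 0.517
t 11.02 tcp [ 0.3803 -0.4243  0.2987] grasp [ 0.3803 -0.4243  0.3177] x [-0.938  0.347  0.   ] z [-0.    -0.001 -1.   ] j [-31.8  14.1  -0.1   0.1 -75.8 -78.5] F [-0.3 -0.6  0.5] w 45.0
```

View pics/z14.png

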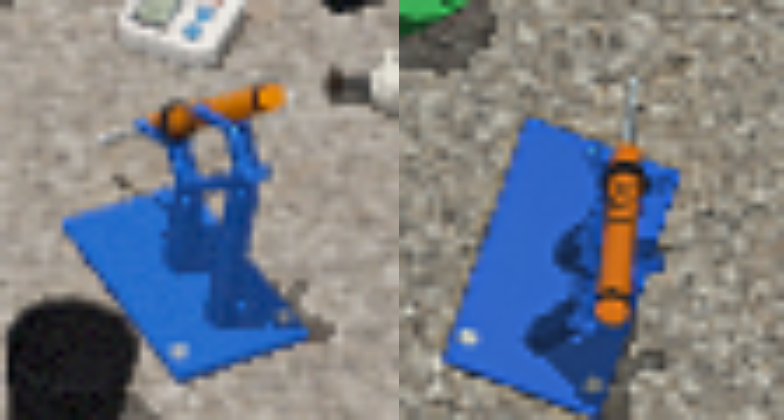

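Run:
```python
from h import *
np.set_printoptions(precision=4,suppress=True)
s=load("scene6");t=load("top6")
Z=lambda x,y,ox,oy,f:(ox+(x+.5)/f-.5,oy+(y+.5)/f-.5)
S=lambda x,y:Z(x,y,295,125,7);T=lambda x,y:Z(x-399,y,330,165,7)
pts={}
for nm,a,b in(("ring-75",(258,100),(612,298)),("buttend",(277,97),(611,310)),("collar20",(177,119),(625,178)),("tip115",(100,139),(633,84))):
    P,e=tri(s,S(*a),t,T(*b));pts[nm]=P;r=P-(RA-.002*D);print(nm,P,e,"d",r@D,"ey",r@EY,"n",r@NN)
L=[]
for c,box in((s,(312,135,337,147)),(t,(412-70,180,425-55,212))):
    x0,y0,x1,y1=box;hsv=cv2.cvtColor(c["frame"],cv2.COLOR_RGB2HSV);m=cv2.inRange(hsv,(5,150,80),(22,255,255));mm=np.zeros_like(m);mm[y0:y1,x0:x1]=m[y0:y1,x0:x1]
    ys,xs=np.nonzero(mm);ln=cv2.fitLine(np.c_[xs,ys].astype(np.float32),cv2.DIST_L2,0,.01,.01).ravel();print(len(xs),ln,xs.min(),xs.max(),ys.min(),ys.max())
    o,r1=ray(c,*ln[2:]);_,r2=ray(c,*(ln[2:]+10*ln[:2]));k=np.cross(r1,r2);L.append(k/np.linalg.norm(k))
ax=np.cross(*L);ax/=np.linalg.norm(ax);print("axis",ax,"D",D)
```

```text
ring-75 [ 0.4869 -0.2161  0.1612] 8.232852471948402e-05 d -0.06417039492794505 ey 0.0028109075905354123 n 0.008208376489790057
buttend [ 0.4788 -0.2147  0.1692] 0.004718597979967098 d -0.07557292935734208 ey 0.0013001817447977852 n 0.008152875927318294
collar20 [ 0.5491 -0.2415  0.096 ] 0.0028331181830896627 d 0.029403021620345346 ey 0.000783092133575337 n 0.009562040045901892
tip115 [ 0.6078 -0.2627  0.0324] 0.001277509214421007 d 0.11852805800239428 ey 0.0015398462309379282 n 0.00873377624137143
46 [  0.9715  -0.2371 326.7609 139.9348] 317 335 137 143
90 [  0.0983  -0.9952 360.9333 198.8445] 358 364 186 210
axis [-0.6628  0.2576  0.7031] D [ 0.6623 -0.2476 -0.7071]
```

Run:
```python
from h import *
RV=frame([0,0,-1],-EX)
G=np.array([.489,-.2178,.1575])
plan(RV,G+[0,0,.08-.019],10)
```

```text
[[-0.3,2.32,0.8,-0.01,-0.0,0.01],[-0.3,2.32,0.8,-0.01,-0.0,0.01],[-0.3,2.32,0.8,-0.01,-0.0,0.01],[-0.3,2.32,0.8,-0.01,-0.0,0.01],[-0.3,2.32,0.8,-0.01,-0.0,0.01]]
[[-0.3,2.32,0.8,-0.01,-0.0,0.01],[-0.3,2.32,0.8,-0.01,-0.0,0.01],[-0.3,2.32,0.8,-0.01,-0.0,0.01],[-0.3,2.32,0.8,-0.01,-0.0,0.01],[-0.3,2.32,0.8,-0.01,-0.0,0.01]]
max [0.3  2.32 0.8  0.01 0.   0.01] t 11.1167
```

```bash
python3 -m jog '[[-0.3,2.3,0.4,0,0,0],[-0.3,2.3,0.4,0,0,0],[-0.3,2.3,0.4,0,0,0],[-0.3,2.3,0.8,0,0,0],[-0.3,2.3,0.8,0,0,0]]'
python3 -m jog '[[-0.3,2.3,0.8,0,0,0],[-0.3,2.3,0.8,0,0,0],[-0.3,2.3,0.8,0,0,0],[-0.3,2.3,0.8,0,0,0],[-0.3,2.4,0.8,0,0,0]]'
python3 - <<'E'
from h import *
stat()
RV=frame([0,0,-1],-EX)
G=np.array([.489,-.2178,.1575])
plan(RV,G+[0,0,-.019],10)
from station import capture
for n in("scene","top"):
    c=capture(n);np.save(f"pics/{n}7.npy",c,allow_pickle=True);cv2.imwrite(f"pics/{n}7.png",c["frame"][:,:,::-1])
a=cv2.imread("pics/scene7.png");b=cv2.imread("pics/top7.png")
cv2.imwrite("pics/z15.png",np.hstack([cv2.resize(a[95:195,285:385],None,fx=4,fy=4),cv2.resize(b[150:250,310:410],None,fx=4,fy=4)]))
E
```

```text
time_s: 11.53
tcp_pos: [0.4352, -0.3204, 0.2707]
ee_rot: [[-0.937, 0.348, 0.001], [0.348, 0.937, -0.002], [-0.001, -0.001, -1.0]]
wrist_force: [0.1, -0.9, -1.1]
gripper_width: 0.52
time_s: 11.95
tcp_pos: [0.4895, -0.2168, 0.2302]
ee_rot: [[-0.938, 0.348, -0.0], [0.348, 0.938, -0.001], [-0.0, -0.001, -1.0]]
wrist_force: [0.1, -0.4, 0.1]
gripper_width: 0.515
t 11.95 tcp [ 0.4895 -0.2168  0.2302] grasp [ 0.4895 -0.2167  0.2492] x [-0.938  0.348 -0.   ] z [-0.    -0.001 -1.   ] j [-6.500e+00  1.300e+01 -1.150e+01  1.000e-01 -6.550e+01 -1.039e+02] F [ 0.1 -0.4  0.1] w 44.8
[[0.0,-0.01,0.92,-0.01,0.0,0.01],[0.0,-0.01,0.92,-0.01,0.0,0.01],[0.0,-0.01,0.92,-0.01,0.0,0.01],[0.0,-0.01,0.92,-0.01,0.0,0.01],[0.0,-0.01,0.92,-0.01,0.0,0.01]]
[[0.0,-0.01,0.92,-0.01,0.0,0.01],[0.0,-0.01,0.92,-0.01,0.0,0.01],[0.0,-0.01,0.92,-0.01,0.0,0.01],[0.0,-0.01,0.92,-0.01,0.0,0.01],[0.0,-0.01,0.92,-0.01,0.0,0.01]]
max [0.   0.01 0.92 0.01 0.   0.01] t 11.95
```

View pics/z15.png

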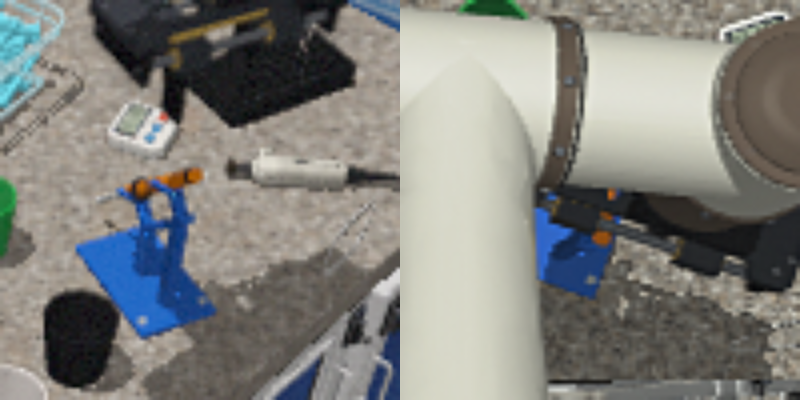

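```bash
python3 -m jog '[[0,-0.1,1.2,0,0,0],[0,0,1.2,0,0,0],[0,0,1.2,0,0,0],[0,0,1.1,0,0,0],[0,0,1,0,0,0]]'
python3 -m jog '[[0,0,0.9,0,0,0],[0,0,0.8,0,0,0],[0,0,0.7,0,0,0],[0,0,0.6,0,0,0],[0,0,0.4,0,0,0]]'
python3 - <<'E'
from h import *
stat()
from station import capture
for n in("scene","top"):
    c=capture(n);np.save(f"pics/{n}8.npy",c,allow_pickle=True);cv2.imwrite(f"pics/{n}8.png",c["frame"][:,:,::-1])
a=cv2.imread("pics/scene8.png");b=cv2.imread("pics/top8.png")
cv2.imwrite("pics/z16.png",np.hstack([cv2.resize(a[95:195,285:385],None,fx=4,fy=4),cv2.resize(b[150:250,310:410],None,fx=4,fy=4)]))
E
```

```text
time_s: 12.47
tcp_pos: [0.4885, -0.2194, 0.1731]
ee_rot: [[-0.937, 0.348, -0.0], [0.348, 0.937, -0.001], [-0.0, -0.001, -1.0]]
wrist_force: [-0.0, -0.3, 0.3]
gripper_width: 0.518
time_s: 12.88
tcp_pos: [0.4882, -0.2195, 0.1389]
ee_rot: [[-0.937, 0.349, -0.001], [0.349, 0.937, -0.001], [0.0, -0.002, -1.0]]
wrist_force: [0.3, 0.6, 0.1]
gripper_width: 0.513
t 12.88 tcp [ 0.4882 -0.2195  0.1389] grasp [ 0.4882 -0.2194  0.1579] x [-0.937  0.349  0.   ] z [-0.001 -0.001 -1.   ] j [-6.800e+00  1.790e+01 -1.900e+01  1.000e-01 -5.320e+01 -1.037e+02] F [0.3 0.6 0.1] w 44.7
```

View pics/z16.png

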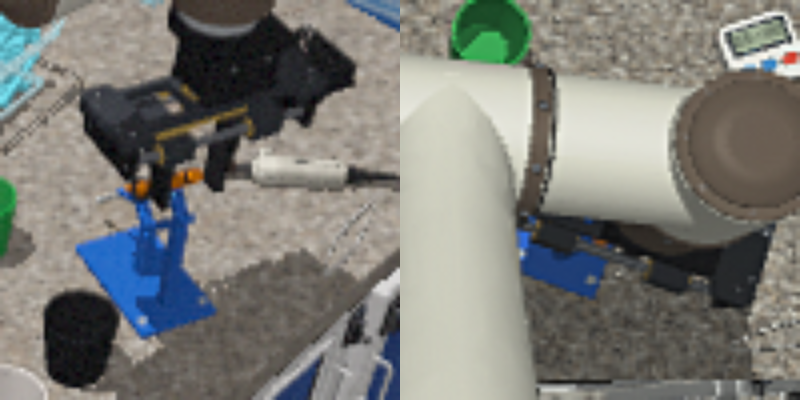

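```bash
python3 -m jog '[[0,0,0,0,0,0],[0,0,0,0,0,0],[0,0,0,0,0,0],[0,0,0,0,0,0],[0,0,0,0,0,0]]' 0
python3 -m jog '[[0,0,0,0,0,0],[0,0,0,0,0,0],[-0.2,0,-0.2,0,0,0],[-0.5,0,-0.5,0,0,0],[-0.7,0,-0.7,0,0,0]]'
python3 -m jog '[[-1,0,-1,0,0,0],[-1,0,-1,0,0,0],[-1,0,-1,0,0,0],[-1,0,-1,0,0,0],[-1,0,-1.5,0,0,0]]'
python3 - <<'E'
from h import *
stat()
from station import capture
for n in("scene","top"):
    c=capture(n);np.save(f"pics/{n}9.npy",c,allow_pickle=True);cv2.imwrite(f"pics/{n}9.png",c["frame"][:,:,::-1])
a=cv2.imread("pics/scene9.png");b=cv2.imread("pics/top9.png")
cv2.imwrite("pics/z17.png",np.hstack([cv2.resize(a[85:185,285:385],None,fx=4,fy=4),cv2.resize(b[140:240,310:410],None,fx=4,fy=4)]))
E
```

```text
time_s: 13.4
tcp_pos: [0.4885, -0.2195, 0.1399]
ee_rot: [[-0.937, 0.349, 0.0], [0.349, 0.937, -0.002], [-0.001, -0.001, -1.0]]
wrist_force: [-1.1, 0.2, 0.1]
gripper_width: 0.226
time_s: 13.82
tcp_pos: [0.5012, -0.2242, 0.1535]
ee_rot: [[-0.937, 0.349, -0.002], [0.349, 0.937, -0.001], [0.001, -0.001, -1.0]]
wrist_force: [0.2, 0.1, 0.1]
gripper_width: 0.15
time_s: 14.23
tcp_pos: [0.5486, -0.2415, 0.2084]
ee_rot: [[-0.937, 0.349, -0.002], [0.349, 0.937, -0.0], [0.002, -0.001, -1.0]]
wrist_force: [-1.1, 0.1, 0.0]
gripper_width: 0.146
t 14.23 tcp [ 0.5486 -0.2415  0.2084] grasp [ 0.5486 -0.2415  0.2274] x [-0.937  0.349  0.002] z [-0.002 -0.    -1.   ] j [  -8.3   20.2   -4.5    0.   -65.4 -102.2] F [-1.1  0.1  0. ] w 12.7
```

View pics/z17.png

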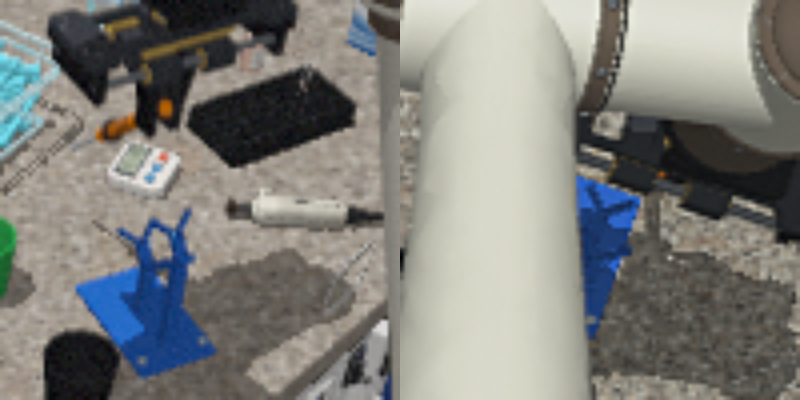

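Run:
```python
from h import *
np.set_printoptions(precision=4,suppress=True)
a=cv2.imread("pics/scene9.png");cv2.imwrite("pics/z18.png",cv2.resize(a[100:135,295:340],None,fx=16,fy=16,interpolation=cv2.INTER_CUBIC))
```

```text
(no output)
```

View pics/z18.png

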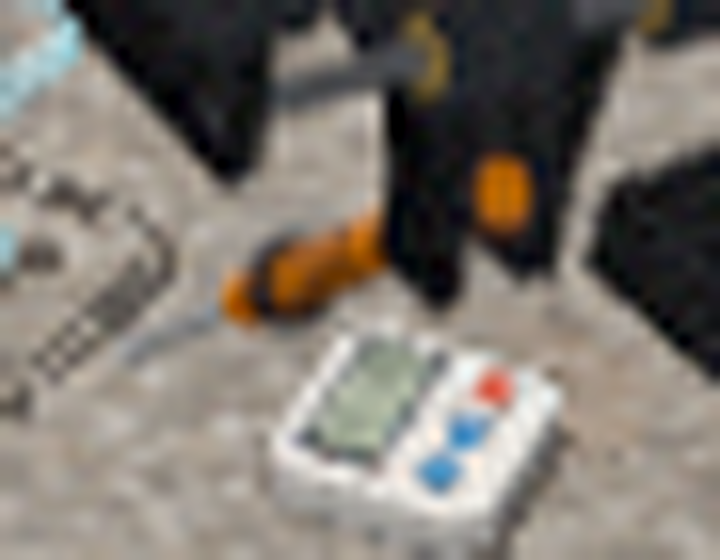

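Run:
```python
from h import *
np.set_printoptions(precision=4,suppress=True)
s=load("scene9");g=np.array([.5486,-.2415,.2274])
pts=[]
for nm,x,y in(("tip",118,366),("end45",232,300),("collar",270,280),("butt",503,192)):
    o,d=ray(s,295+(x+.5)/16-.5,100+(y+.5)/16-.5)
    P=o+d*((g-o)@EY)/(d@EY);r=P-g;pts.append((r@EX,r@EZ));print(nm,P,"ex",r@EX,"ez",r[2])
p=np.array(pts)
for i in(1,2,3):
    v=p[0]-p[i];print(np.rad2deg(np.arctan2(-v[1],v[0])),np.hypot(*v))
print(proj(s,g))
```

```text
tip [ 0.6716 -0.2875  0.0889] ex 0.13129703138875523 ez -0.13845373701478575
end45 [ 0.6292 -0.2716  0.1399] ex 0.08602572616216894 ez -0.08749521112146458
collar [ 0.6158 -0.2666  0.1554] ex 0.0717428523804515 ez -0.0720161526328808
butt [ 0.5399 -0.2383  0.2337] ex -0.009235860590849323 ez 0.006282589690988771
48.382268719846486 0.06816349784260652
48.12717568947458 0.08922249075124403
45.84419076956105 0.20173769602241398
[324.2834 111.5549]
```

```bash
cat >> h.py <<'E'
a_=np.deg2rad(44);RDIP=frame(-EX*np.sin(a_)-EZ*np.cos(a_),-EX*np.cos(a_)+EZ*np.sin(a_))
CUP=np.array([.481,.0078])
E
python3 - <<'E'
from h import *
G1=np.array([.52,-.15,.30]);G2=np.array([CUP[0],CUP[1],.30])
plan(RDIP,G1+.019*RDIP[:,2],10)
plan(RDIP,G2+.019*RDIP[:,2],5,RDIP,G1+.019*RDIP[:,2])
E
```

```text
[[0.74,0.76,-0.76,-0.01,4.44,0.01],[0.8,0.76,-0.7,-0.01,4.44,0.01],[0.85,0.76,-0.63,-0.01,4.44,0.01],[0.9,0.76,-0.57,-0.01,4.44,0.01],[0.94,0.76,-0.5,-0.01,4.44,0.01]]
[[0.97,0.76,-0.42,-0.01,4.44,0.01],[1.0,0.76,-0.34,-0.01,4.44,0.01],[1.03,0.76,-0.27,-0.01,4.44,0.01],[1.04,0.76,-0.18,-0.01,4.44,0.01],[1.06,0.76,-0.1,-0.01,4.44,0.01]]
max [1.06 0.76 0.76 0.01 4.44 0.01] t 14.3333
[[1.32,2.68,1.28,0.0,0.0,0.0],[1.32,2.68,1.28,0.0,0.0,0.0],[1.32,2.68,1.28,0.0,0.0,0.0],[1.32,2.68,1.28,0.0,0.0,0.0],[1.32,2.68,1.28,0.0,0.0,0.0]]
max [1.32 2.68 1.28 0.   0.   0.  ] t 14.3333
```

```bash
python3 -m jog '[[0,0.4,-1,0,0,0],[0,0.6,-1.5,0,0,0],[0,0.8,-1.5,0,0,0],[0,0.8,-1.5,0,0,0],[0,0.8,-1.5,0,0,0]]'
python3 - <<'E'
from h import *
stat()
G1=np.array([.52,-.13,.31])
plan(RDIP,G1+.019*RDIP[:,2],10)
E
```

```text
time_s: 14.75
tcp_pos: [0.5594, -0.2088, 0.2789]
ee_rot: [[-0.937, 0.349, -0.002], [0.349, 0.937, -0.001], [0.002, -0.001, -1.0]]
wrist_force: [0.6, -0.2, -0.1]
gripper_width: 0.148
t 14.75 tcp [ 0.5594 -0.2088  0.2789] grasp [ 0.5594 -0.2088  0.2979] x [-0.937  0.349  0.002] z [-0.002 -0.001 -1.   ] j [-4.900e+00  1.750e+01  1.800e+00  1.000e-01 -7.440e+01 -1.055e+02] F [ 0.6 -0.2 -0.1] w 12.8
[[0.78,0.6,-0.17,-0.01,4.39,0.0],[0.79,0.6,-0.11,-0.01,4.39,0.0],[0.79,0.6,-0.05,-0.01,4.39,0.0],[0.8,0.6,0.01,-0.01,4.39,0.0],[0.79,0.6,0.07,-0.01,4.39,0.0]]
[[0.79,0.6,0.13,-0.01,4.39,0.0],[0.77,0.6,0.19,-0.01,4.39,0.0],[0.76,0.6,0.25,-0.01,4.39,0.0],[0.74,0.6,0.31,-0.01,4.39,0.0],[0.71,0.6,0.36,-0.01,4.39,0.0]]
max [0.8  0.6  0.36 0.01 4.39 0.  ] t 14.75
```

```bash
python3 -m jog '[[0.8,0.6,-0.2,0,4.4,0],[0.8,0.6,-0.1,0,4.4,0],[0.8,0.6,0,0,4.4,0],[0.8,0.6,0,0,4.4,0],[0.8,0.6,0.1,0,4.4,0]]'
python3 -m jog '[[0.8,0.6,0.1,0,4.4,0],[0.8,0.6,0.2,0,4.4,0],[0.8,0.6,0.2,0,4.4,0],[0.7,0.6,0.3,0,4.4,0],[0.7,0.6,0.4,0,4.4,0]]'
python3 - <<'E'
from h import *
stat()
G2=np.array([CUP[0],CUP[1],.305])
plan(RDIP,G2+.019*RDIP[:,2],5)
E
```

```text
time_s: 15.17
tcp_pos: [0.5329, -0.1668, 0.2871]
ee_rot: [[-0.868, 0.348, -0.355], [0.323, 0.937, 0.131], [0.378, -0.001, -0.926]]
wrist_force: [0.5, -1.0, -0.7]
gripper_width: 0.149
time_s: 15.58
tcp_pos: [0.5069, -0.1252, 0.296]
ee_rot: [[-0.671, 0.348, -0.654], [0.251, 0.937, 0.242], [0.698, -0.001, -0.717]]
wrist_force: [-0.5, 0.3, -0.4]
gripper_width: 0.152
t 15.58 tcp [ 0.5069 -0.1252  0.296 ] grasp [ 0.5194 -0.1298  0.3096] x [-0.671  0.251  0.698] z [-0.654  0.242 -0.717] j [  -3.5   33.4   22.6  -13.6 -121.4 -109.5] F [-0.5  0.3 -0.4] w 13.2
[[1.14,2.31,1.23,-0.03,-0.05,0.01],[1.14,2.31,1.23,-0.03,-0.05,0.01],[1.14,2.31,1.23,-0.03,-0.05,0.01],[1.14,2.31,1.23,-0.03,-0.05,0.01],[1.14,2.31,1.23,-0.03,-0.05,0.01]]
max [1.14 2.31 1.23 0.03 0.05 0.01] t 15.5833
```

```bash
python3 -m jog '[[0.8,1.6,0.8,0,0,0],[0.9,1.8,1,0,0,0],[0.9,1.8,1,0,0,0],[0.9,1.8,1,0,0,0],[0.7,1.5,0.8,0,0,0]]'
python3 -m jog '[[0.5,1,0.5,0,0,0],[0.4,0.9,0.5,0,0,0],[0.4,0.6,0.4,0,0,0],[0.2,0.5,0.2,0,0,0],[0,0,0,0,0,0]]'
python3 - <<'E'
from h import *
stat()
from station import capture
for n in("scene","top"):
    c=capture(n);np.save(f"pics/{n}10.npy",c,allow_pickle=True);cv2.imwrite(f"pics/{n}10.png",c["frame"][:,:,::-1])
a=cv2.imread("pics/scene10.png");b=cv2.imread("pics/top10.png")
cv2.imwrite("pics/z19.png",np.hstack([cv2.resize(a[110:230,235:335],None,fx=4,fy=4),cv2.resize(b[130:250,230:330],None,fx=4,fy=4)]))
E
```

```text
time_s: 16.0
tcp_pos: [0.4777, -0.023, 0.2916]
ee_rot: [[-0.673, 0.348, -0.652], [0.251, 0.937, 0.241], [0.695, -0.001, -0.719]]
wrist_force: [0.8, 0.5, 0.1]
gripper_width: 0.148
time_s: 16.42
tcp_pos: [0.4686, 0.0116, 0.2907]
ee_rot: [[-0.674, 0.348, -0.651], [0.251, 0.937, 0.241], [0.694, -0.001, -0.72]]
wrist_force: [-0.1, -0.4, -0.4]
gripper_width: 0.151
t 16.42 tcp [0.4686 0.0116 0.2907] grasp [0.4809 0.0071 0.3044] x [-0.674  0.251  0.694] z [-0.651  0.241 -0.72 ] j [   7.5   27.    13.8  -21.1 -115.7 -120.4] F [-0.1 -0.4 -0.4] w 13.1
```

View pics/z19.png

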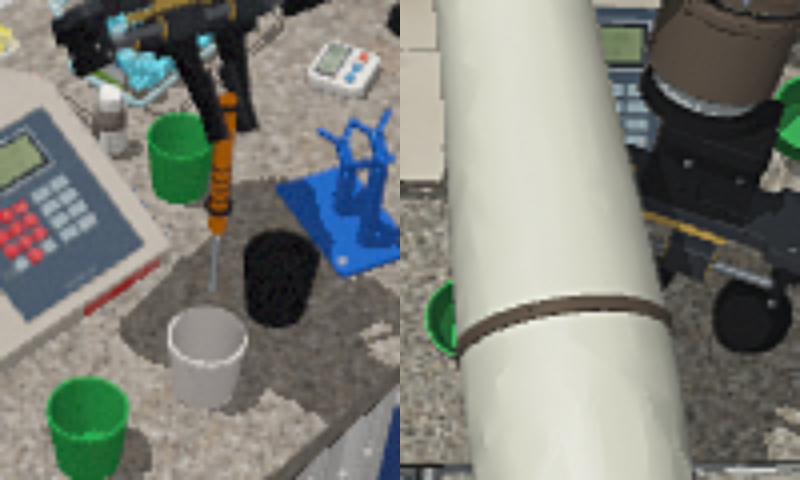

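Run:
```python
from h import *
np.set_printoptions(precision=4,suppress=True)
a=cv2.imread("pics/scene10.png");cv2.imwrite("pics/z20.png",cv2.resize(a[130:212,270:310],None,fx=8,fy=8,interpolation=cv2.INTER_CUBIC)[:600])
s=load("scene10");g=np.array([.4809,.0071,.3044])
for x in(-75,20,45,115):print(x,proj(s,g-[0,0,(x+75)/1000]))
print("rim c",proj(s,[*CUP,.065]))
```

```text
-75 [291.0523 137.2306]
20 [289.0523 161.8759]
45 [288.5678 167.8451]
115 [287.2932 183.5519]
rim c [286.2924 193.9201]
```

View pics/z20.png

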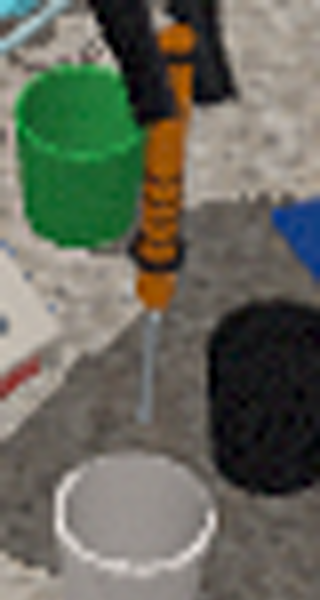

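```bash
python3 -m jog '[[-0.6,0,0.6,0,0,0],[-0.7,0,0.7,0,0,0],[-0.7,0,0.7,0,0,0],[-0.7,0,0.7,0,0,0],[-0.6,0,0.6,0,0,0]]'
python3 - <<'E'
from h import *
stat()
from station import capture
c=capture("scene");np.save("pics/scene11.npy",c,allow_pickle=True);cv2.imwrite("pics/z21.png",cv2.resize(c["frame"][140:215,265:315,::-1],None,fx=8,fy=8,interpolation=cv2.INTER_CUBIC))
E
```

```text
time_s: 16.93
tcp_pos: [0.4691, 0.0105, 0.2421]
ee_rot: [[-0.672, 0.349, -0.653], [0.252, 0.937, 0.242], [0.696, -0.002, -0.718]]
wrist_force: [-0.1, 0.5, -0.7]
gripper_width: 0.147
t 16.93 tcp [0.4691 0.0105 0.2421] grasp [0.4815 0.0059 0.2558] x [-0.672  0.252  0.696] z [-0.653  0.242 -0.718] j [   7.5   29.2    9.9  -20.2 -110.1 -118.1] F [-0.1  0.5 -0.7] w 12.8
```

View pics/z21.png

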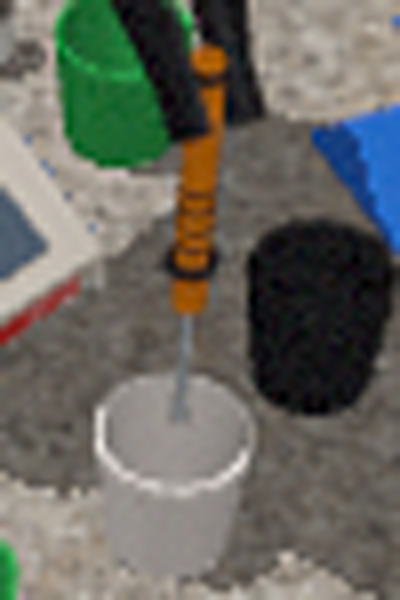

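```bash
python3 -m jog '[[0.2,0.2,0.3,0,0,0],[-0.4,0.1,0.5,0,0,0],[-0.5,0,0.5,0,0,0],[-0.6,0,0.6,0,0,0],[-0.5,0,0.5,0,0,0]]'
python3 -m jog '[[-0.4,0,0.4,0,0,0],[-0.2,0,0.2,0,0,0],[0,0,0,0,0,0],[0,0,0,0,0,0],[0,0,0,0,0,0]]'
python3 - <<'E'
from h import *
stat()
from station import capture
c=capture("scene");np.save("pics/scene12.npy",c,allow_pickle=True);cv2.imwrite("pics/z22.png",cv2.resize(c["frame"][140:215,265:315,::-1],None,fx=8,fy=8,interpolation=cv2.INTER_CUBIC))
E
```

```text
time_s: 17.4
tcp_pos: [0.4669, 0.0149, 0.2133]
ee_rot: [[-0.674, 0.349, -0.651], [0.252, 0.937, 0.241], [0.695, -0.001, -0.719]]
wrist_force: [0.5, -0.5, -0.2]
gripper_width: 0.152
time_s: 17.82
tcp_pos: [0.4674, 0.0146, 0.2059]
ee_rot: [[-0.674, 0.349, -0.651], [0.252, 0.937, 0.241], [0.694, -0.001, -0.72]]
wrist_force: [0.2, 0.6, -0.9]
gripper_width: 0.148
t 17.82 tcp [0.4674 0.0146 0.2059] grasp [0.4797 0.0101 0.2196] x [-0.674  0.252  0.694] z [-0.651  0.241 -0.72 ] j [   7.9   30.7    6.9  -19.9 -105.6 -116.8] F [ 0.2  0.6 -0.9] w 12.9
```

View pics/z22.png

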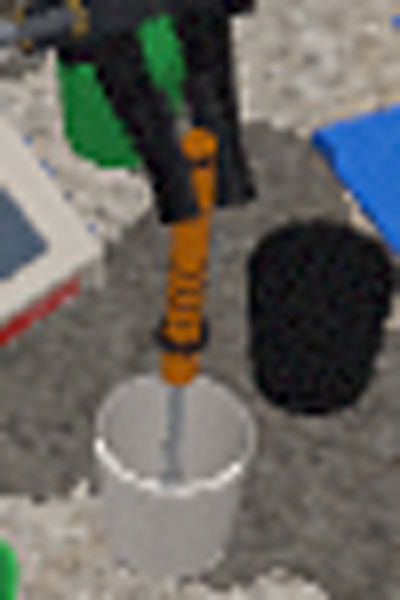

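```bash
python3 -m jog '[[-0.1,0,0.1,0,0,0],[-0.1,0,0.1,0,0,0],[0,0,0,0,0,0],[0,0,0,0,0,0],[0,0,0,0,0,0]]'
python3 -m jog '[[0,0,0,0,0,0],[0,0,0,0,0,0],[0,0,0,0,0,0],[0,0,0,0,0,0],[0,0,0,0,0,0]]'
python3 -m jog '[[0,0,0,0,0,0],[0,0,0,0,0,0],[0,0,0,0,0,0],[0,0,0,0,0,0],[0,0,0,0,0,0]]'
python3 -m jog '[[0.4,0,-0.4,0,0,0],[0.7,0,-0.7,0,0,0],[0.9,0,-0.9,0,0,0],[1,0,-1,0,0,0],[1,0,-1,0,0,0]]'
python3 -m jog '[[1,0,-1,0,0,0],[0.9,0,-0.9,0,0,0],[0.8,0,-0.8,0,0,0],[0.6,0,-0.6,0,0,0],[0.3,0,-0.3,0,0,0]]'
python3 - <<'E'
from h import *
stat()
from station import capture
c=capture("scene");np.save("pics/scene13.npy",c,allow_pickle=True);cv2.imwrite("pics/z23.png",cv2.resize(c["frame"][110:210,260:335,::-1],None,fx=6,fy=6,interpolation=cv2.INTER_CUBIC))
E
```

```text
time_s: 18.28
tcp_pos: [0.4672, 0.0147, 0.2029]
ee_rot: [[-0.674, 0.349, -0.651], [0.252, 0.937, 0.241], [0.694, -0.001, -0.72]]
wrist_force: [0.2, -0.5, 0.1]
gripper_width: 0.152
time_s: 18.7
tcp_pos: [0.4672, 0.0147, 0.2028]
ee_rot: [[-0.674, 0.349, -0.651], [0.252, 0.937, 0.241], [0.694, -0.001, -0.72]]
wrist_force: [0.8, 0.0, -1.0]
gripper_width: 0.149
time_s: 19.12
tcp_pos: [0.4672, 0.0147, 0.2028]
ee_rot: [[-0.674, 0.349, -0.651], [0.252, 0.937, 0.241], [0.694, -0.001, -0.72]]
wrist_force: [0.4, -0.1, -0.7]
gripper_width: 0.153
time_s: 19.53
tcp_pos: [0.4663, 0.015, 0.261]
ee_rot: [[-0.675, 0.349, -0.651], [0.252, 0.937, 0.241], [0.694, -0.001, -0.72]]
wrist_force: [-0.8, -0.3, -0.6]
gripper_width: 0.148
time_s: 19.95
tcp_pos: [0.4657, 0.0154, 0.3119]
ee_rot: [[-0.676, 0.349, -0.649], [0.252, 0.937, 0.241], [0.693, -0.0, -0.721]]
wrist_force: [0.9, -0.0, -0.5]
gripper_width: 0.155
t 19.95 tcp [0.4657 0.0154 0.3119] grasp [0.478  0.0108 0.3256] x [-0.676  0.252  0.693] z [-0.649  0.241 -0.721] j [   7.8   25.9   15.3  -21.7 -117.9 -121.7] F [ 0.9 -0.  -0.5] w 13.5
```

View pics/z23.png

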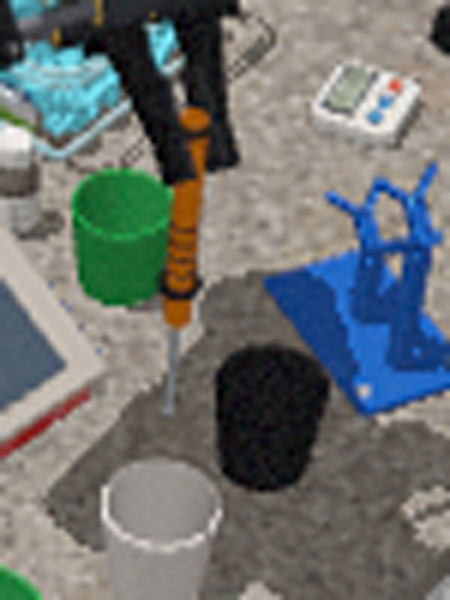

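Run:
```python
from h import *
RV=frame([0,0,-1],-EX)
plan(RV,np.array([.5594,-.2088,.285]),15)
```

```text
[[-0.92,-1.18,-0.64,-0.0,-2.92,0.01],[-0.95,-1.18,-0.59,-0.0,-2.92,0.01],[-0.98,-1.18,-0.54,-0.0,-2.92,0.01],[-1.01,-1.18,-0.49,-0.0,-2.92,0.01],[-1.03,-1.18,-0.44,-0.0,-2.92,0.01]]
[[-1.05,-1.18,-0.38,-0.0,-2.92,0.01],[-1.07,-1.18,-0.33,-0.0,-2.92,0.01],[-1.09,-1.18,-0.27,-0.0,-2.92,0.01],[-1.1,-1.18,-0.22,-0.0,-2.92,0.01],[-1.11,-1.18,-0.16,-0.0,-2.92,0.01]]
[[-1.12,-1.18,-0.11,-0.0,-2.92,0.01],[-1.12,-1.18,-0.05,-0.0,-2.92,0.01],[-1.12,-1.18,0.01,-0.0,-2.92,0.01],[-1.12,-1.18,0.07,-0.0,-2.92,0.01],[-1.12,-1.18,0.12,-0.0,-2.92,0.01]]
max [1.12 1.18 0.64 0.   2.92 0.01] t 20.0
```

```bash
python3 -m jog '[[-0.9,-1.2,-0.6,0,-2.9,0],[-0.9,-1.2,-0.6,0,-2.9,0],[-1,-1.2,-0.5,0,-2.9,0],[-1,-1.2,-0.5,0,-2.9,0],[-1,-1.2,-0.4,0,-2.9,0]]'
python3 -m jog '[[-1,-1.2,-0.4,0,-2.9,0],[-1.1,-1.2,-0.3,0,-2.9,0],[-1.1,-1.2,-0.3,0,-2.9,0],[-1.1,-1.2,-0.2,0,-2.9,0],[-1.1,-1.2,-0.2,0,-2.9,0]]'
python3 -m jog '[[-1.1,-1.2,-0.1,0,-2.9,0],[-1.1,-1.2,0,0,-2.9,0],[-1.1,-1.2,0,0,-2.9,0],[-1.1,-1.1,0.1,0,-2.9,0],[-1.1,-1.1,0.1,0,-2.9,0]]'
python3 - <<'E'
from h import *
stat()
RV=frame([0,0,-1],-EX)
T=np.array([.4885,-.2195,.139])-.003*D
plan(RV,T+.08*NN,5)
from station import capture
c=capture("scene");np.save("pics/scene14.npy",c,allow_pickle=True);cv2.imwrite("pics/z24.png",cv2.resize(c["frame"][70:190,270:370,::-1],None,fx=5,fy=5,interpolation=cv2.INTER_CUBIC))
E
```

```text
time_s: 20.42
tcp_pos: [0.4953, -0.0602, 0.3004]
ee_rot: [[-0.816, 0.349, -0.461], [0.305, 0.937, 0.17], [0.491, -0.002, -0.871]]
wrist_force: [-0.0, 0.3, -0.1]
gripper_width: 0.155
time_s: 20.83
tcp_pos: [0.5259, -0.1357, 0.2916]
ee_rot: [[-0.905, 0.349, -0.242], [0.337, 0.937, 0.088], [0.258, -0.002, -0.966]]
wrist_force: [1.1, 0.4, -0.6]
gripper_width: 0.153
time_s: 21.25
tcp_pos: [0.5563, -0.2089, 0.2818]
ee_rot: [[-0.937, 0.349, -0.008], [0.349, 0.937, 0.001], [0.008, -0.002, -1.0]]
wrist_force: [-0.2, 0.4, -0.0]
gripper_width: 0.148
t 21.25 tcp [ 0.5563 -0.2089  0.2818] grasp [ 0.5565 -0.209   0.3008] x [-0.937  0.349  0.008] z [-0.008  0.001 -1.   ] j [  -5.    17.3    2.    -0.   -75.1 -105.4] F [-0.2  0.4 -0. ] w 12.9
[[0.09,-0.67,1.68,-0.02,-0.09,0.02],[0.1,-0.67,1.68,-0.02,-0.09,0.02],[0.1,-0.67,1.68,-0.02,-0.09,0.02],[0.1,-0.67,1.68,-0.02,-0.09,0.02],[0.1,-0.67,1.68,-0.02,-0.09,0.02]]
max [0.1  0.67 1.68 0.02 0.09 0.02] t 21.25
```

View pics/z24.png

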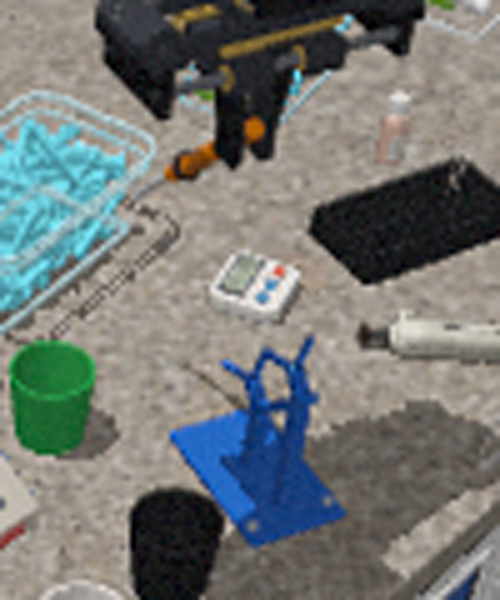

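```bash
python3 -m jog '[[0.1,-0.7,1.7,0,0,0],[0.1,-0.7,1.7,0,0,0],[0.1,-0.7,1.7,0,0,0],[0.1,-0.7,1.7,0,0,0],[0.1,-0.6,1.6,0,0,0]]'
python3 - <<'E'
from h import *
stat()
RV=frame([0,0,-1],-EX)
T=np.array([.4885,-.2195,.139])-.003*D
plan(RV,T+.03*NN,5)
from station import capture,sense
c=capture("scene");np.save("pics/scene15.npy",c,allow_pickle=True);cv2.imwrite("pics/z25.png",cv2.resize(c["frame"][100:150,290:340,::-1],None,fx=12,fy=12,interpolation=cv2.INTER_CUBIC))
s=sense();g=s["tcp_pos"]-.019*s["ee_rot"][:,2]
for x in(-85,20,45,115):print(x,((proj(c,g+(x+75)/1000*D)-[290,100])+.5)*12)
E
```

```text
time_s: 21.72
tcp_pos: [0.5383, -0.2381, 0.1972]
ee_rot: [[-0.937, 0.349, -0.011], [0.349, 0.937, 0.003], [0.012, -0.001, -1.0]]
wrist_force: [0.4, 0.3, -0.0]
gripper_width: 0.151
t 21.72 tcp [ 0.5383 -0.2381  0.1972] grasp [ 0.5386 -0.2381  0.2162] x [-0.937  0.349  0.012] z [-0.011  0.003 -1.   ] j [-8.100e+00  1.990e+01 -6.500e+00 -1.000e-01 -6.420e+01 -1.023e+02] F [ 0.4  0.3 -0. ] w 13.1
[[0.67,0.0,0.7,-0.02,-0.13,0.01],[0.68,0.0,0.7,-0.02,-0.13,0.01],[0.68,0.0,0.7,-0.02,-0.13,0.01],[0.68,-0.0,0.7,-0.02,-0.13,0.01],[0.68,-0.0,0.7,-0.02,-0.13,0.01]]
max [0.68 0.   0.7  0.02 0.13 0.01] t 21.7167
-85 [453.96545369 206.42152368]
20 [291.11267002 269.15879113]
45 [255.87308096 282.73446035]
115 [163.46816797 318.33245019]
```

View pics/z25.png

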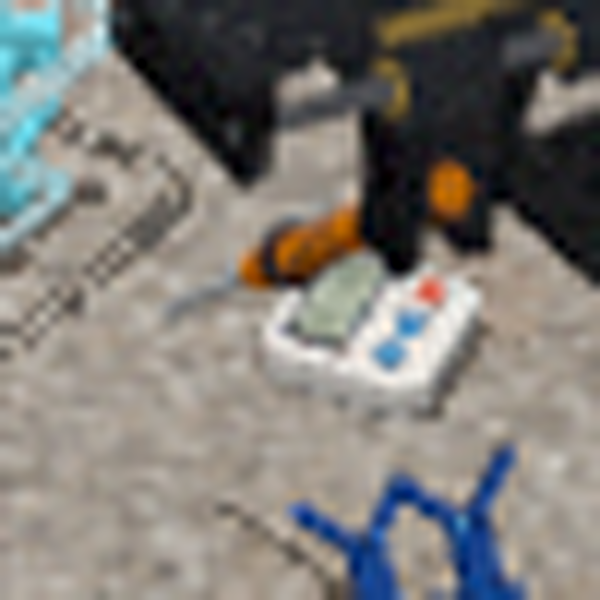

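```bash
python3 -m jog '[[0.7,0,0.7,0,-0.1,0],[0.7,0,0.7,0,-0.1,0],[0.7,0,0.7,0,-0.1,0],[0.7,0,0.7,0,-0.1,0],[0.6,0,0.7,0,-0.1,0]]'
python3 - <<'E'
from h import *
stat()
RV=frame([0,0,-1],-EX)
T=np.array([.4885,-.2195,.139])-.003*D
plan(RV,T,5)
from station import capture,sense
c=capture("scene");np.save("pics/scene16.npy",c,allow_pickle=True);cv2.imwrite("pics/z26.png",cv2.resize(c["frame"][115:165,295:345,::-1],None,fx=12,fy=12,interpolation=cv2.INTER_CUBIC))
E
```

```text
time_s: 22.18
tcp_pos: [0.5067, -0.2259, 0.1637]
ee_rot: [[-0.937, 0.349, -0.002], [0.349, 0.937, -0.001], [0.001, -0.001, -1.0]]
wrist_force: [0.1, -0.4, -0.2]
gripper_width: 0.151
t 22.18 tcp [ 0.5067 -0.2259  0.1637] grasp [ 0.5068 -0.2258  0.1827] x [-0.937  0.349  0.001] z [-0.002 -0.001 -1.   ] j [-7.200e+00  1.820e+01 -1.440e+01  1.000e-01 -5.750e+01 -1.032e+02] F [ 0.1 -0.4 -0.2] w 13.1
[[0.43,-0.01,0.45,-0.02,-0.02,0.02],[0.43,-0.01,0.45,-0.02,-0.02,0.02],[0.43,-0.01,0.45,-0.02,-0.02,0.02],[0.43,-0.01,0.45,-0.02,-0.02,0.02],[0.43,-0.01,0.45,-0.02,-0.02,0.02]]
max [0.43 0.01 0.45 0.02 0.02 0.02] t 22.1833
```

View pics/z26.png

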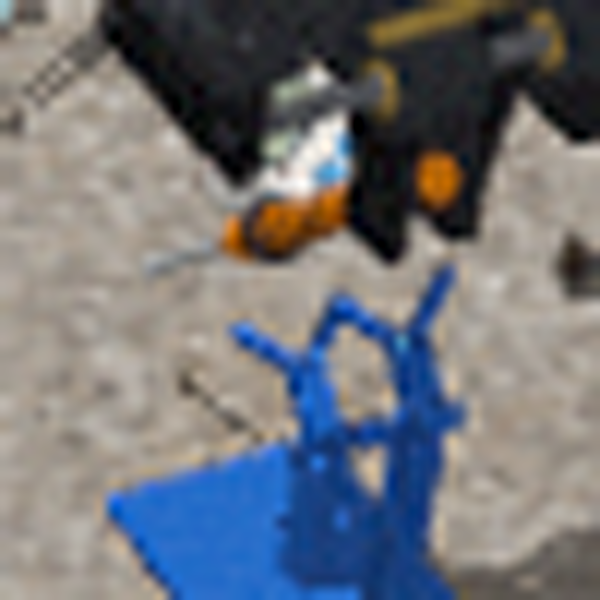

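Run:
```python
from h import *
from station import sense
c=load("scene16");s=sense();g=s["tcp_pos"]-.019*s["ee_rot"][:,2]
for ang in(40,45,50):
    d=EX*np.cos(np.deg2rad(ang))-EZ*np.sin(np.deg2rad(ang))
    q=[((proj(c,g+(x+75)/1000*d)-[295,115])+.5)*12 for x in(-85,20,45,115)];v=q[0]-q[3];print(ang,np.round(q,0).tolist(),-v[1]/v[0])
```

```text
40 [[440.0, 190.0], [266.0, 211.0], [229.0, 216.0], [130.0, 227.0]] 0.11900947270053155
45 [[439.0, 187.0], [273.0, 238.0], [238.0, 249.0], [143.0, 278.0]] 0.30479235085702583
50 [[438.0, 184.0], [282.0, 264.0], [248.0, 282.0], [159.0, 327.0]] 0.5103890567894587
```

```bash
python3 -m jog '[[0.3,0,0.3,0,0,0],[0.3,0,0.3,0,0,0],[0.3,0,0.3,0,0,0],[0.3,0,0.3,0,0,0],[0.3,0,0.3,0,0,0]]'
python3 -m jog '[[0.15,0,0.15,0,0,0],[0.15,0,0.15,0,0,0],[0.1,0,0.1,0,0,0],[0.1,0,0.1,0,0,0],[0,0,0,0,0,0]]'
python3 - <<'E'
from h import *
stat()
RV=frame([0,0,-1],-EX)
T=np.array([.4885,-.2195,.139])-.003*D
plan(RV,T,5)
from station import capture,sense
c=capture("scene");np.save("pics/scene17.npy",c,allow_pickle=True);cv2.imwrite("pics/z27.png",cv2.resize(c["frame"][115:165,295:345,::-1],None,fx=12,fy=12,interpolation=cv2.INTER_CUBIC))
E
```

```text
time_s: 22.65
tcp_pos: [0.4931, -0.2212, 0.1488]
ee_rot: [[-0.937, 0.349, -0.0], [0.349, 0.937, -0.001], [-0.0, -0.001, -1.0]]
wrist_force: [0.4, 0.2, 0.2]
gripper_width: 0.148
time_s: 23.07
tcp_pos: [0.4883, -0.2195, 0.1438]
ee_rot: [[-0.937, 0.349, -0.001], [0.349, 0.937, -0.001], [0.0, -0.001, -1.0]]
wrist_force: [-0.1, -0.1, -1.0]
gripper_width: 0.15
t 23.07 tcp [ 0.4883 -0.2195  0.1438] grasp [ 0.4883 -0.2194  0.1628] x [-0.937  0.349  0.   ] z [-0.001 -0.001 -1.   ] j [-6.800e+00  1.760e+01 -1.860e+01  1.000e-01 -5.380e+01 -1.037e+02] F [-0.1 -0.1 -1. ] w 13.1
[[0.04,0.0,0.05,-0.02,-0.0,0.02],[0.04,0.0,0.05,-0.02,-0.0,0.02],[0.04,0.0,0.05,-0.02,-0.0,0.02],[0.04,0.0,0.05,-0.02,-0.0,0.02],[0.04,0.0,0.05,-0.02,-0.0,0.02]]
max [0.04 0.   0.05 0.02 0.   0.02] t 23.0667
```

View pics/z27.png

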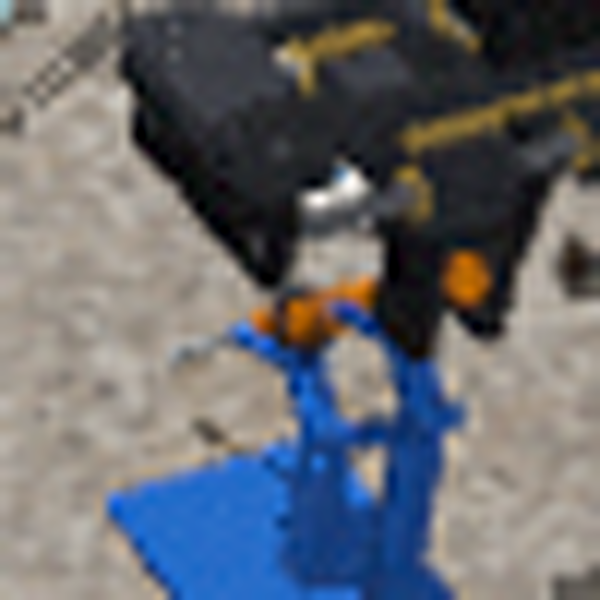

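```bash
python3 -m jog '[[0.1,0,0.1,0,0,0],[0.1,0,0.1,0,0,0],[0.05,0,0.05,0,0,0],[0,0,0,0,0,0],[0,0,0,0,0,0]]'
python3 - <<'E'
from h import *
stat()
E
```

```text
time_s: 23.53
tcp_pos: [0.4868, -0.219, 0.1419]
ee_rot: [[-0.937, 0.349, 0.001], [0.349, 0.937, -0.002], [-0.002, -0.002, -1.0]]
wrist_force: [0.5, -2.2, 1.3]
gripper_width: 0.153
t 23.53 tcp [ 0.4868 -0.219   0.1419] grasp [ 0.4868 -0.2189  0.1609] x [-0.937  0.349 -0.002] z [ 0.001 -0.002 -1.   ] j [-6.700e+00  1.750e+01 -1.910e+01  1.000e-01 -5.330e+01 -1.038e+02] F [ 0.5 -2.2  1.3] w 13.3
```

```bash
python3 -m jog '[[0,0,0,0,0,0],[0,0,0,0,0,0],[0,0,0,0,0,0],[0,0,0,0,0,0],[0,0,0,0,0,0]]' 3.5
python3 - <<'E'
from h import *
stat()
from station import capture
c=capture("scene");cv2.imwrite("pics/z28.png",cv2.resize(c["frame"][115:165,295:345,::-1],None,fx=12,fy=12,interpolation=cv2.INTER_CUBIC))
E
```

```text
time_s: 23.95
tcp_pos: [0.4859, -0.2185, 0.1412]
ee_rot: [[-0.937, 0.349, -0.001], [0.349, 0.937, -0.001], [0.001, -0.001, -1.0]]
wrist_force: [0.1, 1.1, 0.2]
gripper_width: 0.381
t 23.95 tcp [ 0.4859 -0.2185  0.1412] grasp [ 0.4859 -0.2185  0.1602] x [-0.937  0.349  0.001] z [-0.001 -0.001 -1.   ] j [-6.700e+00  1.750e+01 -1.920e+01  1.000e-01 -5.340e+01 -1.038e+02] F [0.1 1.1 0.2] w 33.2
```

View pics/z28.png

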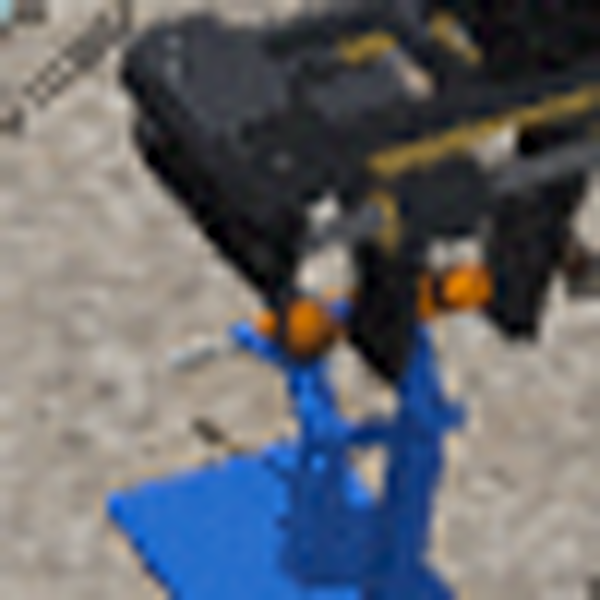

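```bash
python3 -m jog '[[0,0,0,0,0,0],[0,0,-0.3,0,0,0],[0,0,-1,0,0,0],[0,0,-1.5,0,0,0],[0,0,-2,0,0,0]]' 4.5
python3 -m jog '[[0,0,-2.2,0,0,0],[0,0,-2.2,0,0,0],[0,0,-2.2,0,0,0],[0,0,-2.2,0,0,0],[0,0,-2,0,0,0]]'
python3 -m jog '[[0.3,-2.5,0,0,0,0],[0.3,-2.5,0,0,0,0],[0.3,-2.5,0,0,0,0],[0.3,-2.5,0,0,0,0],[0.3,-2.5,0,0,0,0]]'
python3 -m jog '[[0.3,-2.5,0,0,0,0],[0.3,-2.5,0,0,0,0],[0.3,-2.5,0,0,0,0],[0.3,-1.5,0,0,0,0],[0,0,0,0,0,0]]'
python3 - <<'E'
from h import *
stat()
from station import capture
for n in("scene","top"):
    c=capture(n);np.save(f"pics/{n}18.npy",c,allow_pickle=True);cv2.imwrite(f"pics/{n}18.png",c["frame"][:,:,::-1])
a=cv2.imread("pics/scene18.png");b=cv2.imread("pics/top18.png")
cv2.imwrite("pics/z29.png",np.hstack([cv2.resize(a[125:185,295:352],None,fx=7,fy=7),cv2.resize(b[165:225,330:385],None,fx=7,fy=7)]))
E
```

```text
time_s: 24.42
tcp_pos: [0.4854, -0.2184, 0.1896]
ee_rot: [[-0.937, 0.349, -0.003], [0.349, 0.937, -0.001], [0.002, -0.002, -1.0]]
wrist_force: [-0.3, -0.1, -0.3]
gripper_width: 0.512
time_s: 24.83
tcp_pos: [0.4862, -0.2185, 0.3001]
ee_rot: [[-0.937, 0.349, 0.002], [0.349, 0.937, -0.002], [-0.002, -0.001, -1.0]]
wrist_force: [1.0, 0.1, -0.8]
gripper_width: 0.515
time_s: 25.25
tcp_pos: [0.4279, -0.3312, 0.2988]
ee_rot: [[-0.937, 0.348, 0.001], [0.348, 0.937, -0.002], [-0.002, -0.002, -1.0]]
wrist_force: [0.2, 0.3, -0.4]
gripper_width: 0.52
time_s: 25.67
tcp_pos: [0.3844, -0.4125, 0.2985]
ee_rot: [[-0.936, 0.352, -0.0], [0.352, 0.936, -0.002], [-0.001, -0.002, -1.0]]
wrist_force: [-0.3, -0.1, 0.5]
gripper_width: 0.518
t 25.67 tcp [ 0.3844 -0.4125  0.2985] grasp [ 0.3844 -0.4125  0.3175] x [-0.936  0.352 -0.001] z [-0.    -0.002 -1.   ] j [-30.5  13.5  -1.    0.1 -75.5 -80.1] F [-0.3 -0.1  0.5] w 45.1
```

View pics/z29.png

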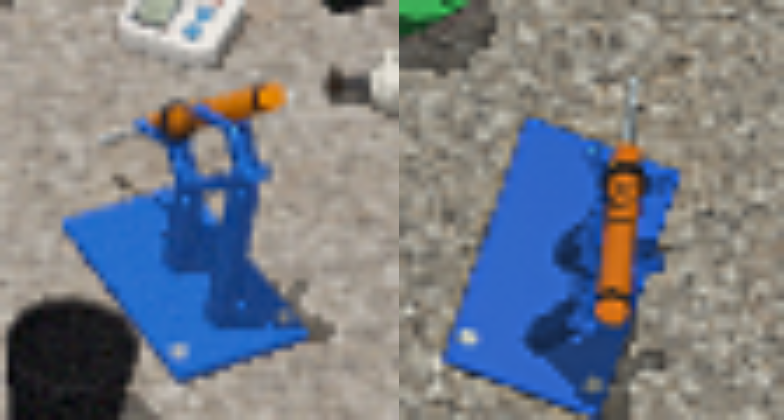

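View pics/scene18.png

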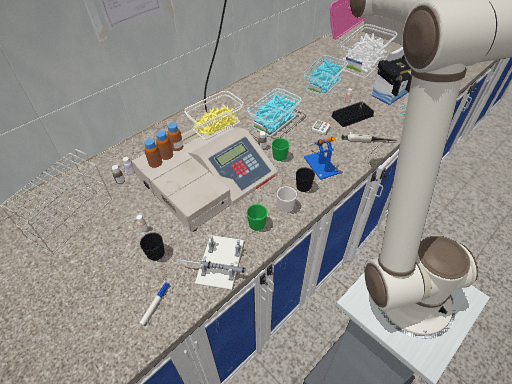

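Run:
```python
from h import *
for n,(cx,gx) in(("scene",((270,185,302,216),(180,255,235,290))),("top",((270,200,297,228),(160,190,205,245)))):
    a=load(n+"0")["frame"].astype(int);b=load(n+"18")["frame"].astype(int)
    for x0,y0,x1,y1 in(cx,gx):print(n,np.abs(a-b)[y0:y1,x0:x1].mean(),np.abs(a-b)[y0:y1,x0:x1].max())
a=load("scene6")["frame"].astype(int);b=load("scene18")["frame"].astype(int);print(np.abs(a-b)[130:165,305:340].mean())
from station import finish_job
print(finish_job())
```

```text
scene 1.8178763440860215 20
scene 1.3423376623376624 10
top 1.8699294532627866 5
top 6.316363636363636 241
2.2263945578231294
the job is handed in; nothing more can be done
None
```

I did every step in the listed order and handed the job in; it reported no verdict. The last reading before that was 25.7 s.

- **Out of the clips:** I took the orange probe by the handle, pulled it straight up against about 5 N, and laid it in the rest's forks. I let go and checked it in both cameras.
- **Dip:** I took it again near x = -75 mm, at the free upper end. I held it close to upright over the white cup. I held the tip about 35–38 mm below the rim for a little over a second, and saw no sign of contact with the cup in the wrist force.
- **Laid back:** I returned it to the forks tip down, released it and moved the arm clear.

**Last checks:**
- In both final pictures the probe lies in both forks as it did the first time, with the collar on the butt side of the lower fork.
- The cup looks the same as at the start in both views.
- The grey probe's area is unchanged in the scene view. The top view does show large differences there; I put them down to that patch taking in part of the place the orange probe left, and did not check further.

**What disagreed:**
- Camera heights for the probe in its clips and the cup rim came out about 3.5 mm higher than the text gives; the strip was nearer.
- The probe came to rest about 8 mm along the slope and 8 mm off it from the place I worked out from the rest's base, so that estimate was off. I laid it by contact force, and the second time from the arm's pose when it took the probe out of the rest.
- I did not measure the cup's displacement or the collar's distance from rest_seat directly.

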